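# Restock the desk caddy and leave the look-alikes

### The arm

A 6-joint arm with a two-finger parallel gripper is mounted at the origin on the work surface. World frame = base frame: x ahead of the robot, y to its left, z up, the work surface at z = 0. Lengths are in mm, angles in degrees, forces in N, time in s.
With the tool pointing down it reaches from about 350 to 850 mm from the base axis. Payload 8.1 kg.
Tool frame: the origin (TCP) lies on the centre line of the jaws, within the pads' length; the fingertips stand 8 mm ahead of it and the grasp point (between the pads) lies 11 mm behind it; x points along the fingers, z is the direction in which the jaws open and shut, and the axes are right-handed (so a half turn about x gives the same grasp; the last joint's range is limited). The gripper opens to 85 mm and grips with 20 to 120 N. Pads are 22 mm wide; open, the fingers measure 114 mm over their backs; the gripper's body (76 mm by 85 mm) begins 54 mm behind the grasp point. The pads swing forward as they close: fully open they stand 13 mm farther back than shut.
Start: joints at [65.925, 7.471, 85.268, -0, 87.261, -4.893], TCP at [197.127, 566.698, 208.692] pointing down, gripper open.
Joint ranges: [-169.43, 169.43], [-51.17, 129.36], [1.28, 143.12], [-76.62, 256.62], [0, 156.53], [-152.29, 152.29]. Speed limits (degrees/s): [136.94, 136.94, 159.86, 180, 180, 180].

### API

Orientations are given as [roll, pitch, yaw] about the fixed x, y, z axes, in that order (R = Rz(yaw) Ry(pitch) Rx(roll)).
In Python, from bench import r, vision, order gives the robot as it stands. The module is installed in compiled form; this text tells all that it offers.
- The arm moves only by the shell command python3 -m jog 'ROWS' [FORCE]. ROWS is JSON, a list of rows, each a list of 3 entries, a list of its own where there are three numbers: the shift along the world's x, y, z in m, then the turn, a rotation vector about the world's x, y, z in rad, then the opening, from -1 (shut) to 1 (fully open). A call has 1 to 5 rows; each row is the pose to reach, as a shift and turn from the pose commanded when the call began; what a row does not reach only later rows make up. A row lasts 1/12 s, in which the tool goes at most 41.7 mm and 7.16 degrees, less where a joint would pass 70% of its speed; a pose out of reach is approached as far as the arm can. A call with a gripper value outside its range is refused whole. The fingers move at their own pace and stop on an object; FORCE is the grip in N (left out, the last holds). Time passes only in rows, so rows that repeat a pose let the fingers close. It gives the time, the measured TCP pose, the force and the opening at its end, in the units of the state.
- r.sense(): the state, without advancing time (a new reading comes with each control period).
- vision.snapshot(name): name is "side" or "top" or "wrist"; returns the picture (480x640x3 uint8, red, green, blue); there is no depth.
- vision.camera_model(name): a dict with "fov_y" (degrees; the focal length in pixels is half the picture's height over the tangent of half this angle, whatever the lens; pixels are square), "cx", "cy" (the principal point, pixels), "D" ([k1, k2, p1, p2, k3] as OpenCV has them; the pictures are not rectified), "world_to_cam" (4x4, takes a point from world to camera coordinates). Camera axes: x right, y down, z forward; pixel columns grow to the right and rows downward; lengths in mm; the calibration is good to about 2 mm. A picture is of the moment at which its call begins: read the wrist's pose just before it. camera_model takes no time and is no camera call; for the wrist camera it gives the pose at the moment of the call.
- order.hand_in(): hands the job in, once; it reports no verdict.
The state is a dict: "time": time; "joint_pos": joint angles; "qd": joint speeds; "joint_efforts": joint torques, N m; "tool_pos": TCP position; "tcp_rot": TCP orientation; "ft_force": force on the tool from outside, world axes, zero at the start; "wrist_torque": the same for the moment, N m; "finger_gap": finger opening in mm.
Only numpy, scipy, OpenCV 4.12 (cv2) and the standard library are available. Lean on these libraries where they do the work, as an engineer would, in place of code of your own. Each camera call takes 0.05 s, during which the arm holds its last target.

### The job

Fill the desk caddy for the next user: put the full tape roll flat over the post, stand the large glue stick upright in the round well, and set the long stamp upright in the rectangular pocket, each right down on the module's floor. The used-up tape roll, the small glue stick and the short stamp do not belong in it: leave them just where and as they are.

Things in the scene. Friction and masses are not known exactly. Their poses are not given: they have to be found in the camera images.
- caddy: Desk caddy, fixed: a blue plastic tray 200 x 200 mm with a rim only 10 mm above the desk, holding four square modules (post, well, pocket, and an open dish 56 mm square and 28 mm high already full of paper clips, which is not needed) in a 2 x 2 pattern, centres 94 mm apart, in any arrangement. Origin at the centre of its underside on the desk, z up; x and y along its sides.
- post_module: Square module of the desk caddy, white plate with grey fittings, fixed. Origin at the centre of its underside (5 mm above the desk), z up, x and y along its sides. Base plate 84 x 84 mm, 6 mm thick, so its floor is at z = 6 mm in its own frame. A bare plate with one upright steel post in the middle, 12 mm in diameter, 30 mm tall above the floor: a tape roll goes over it.
- well_module: Square module of the desk caddy, white plate with grey fittings, fixed. Origin at the centre of its underside (5 mm above the desk), z up, x and y along its sides. Base plate 84 x 84 mm, 6 mm thick, so its floor is at z = 6 mm in its own frame. In the middle a round well open at the top: 48 mm inner and 56 mm outer diameter, wall rim 32 mm above the floor: a glue stick stands in it.
- pocket_module: Square module of the desk caddy, white plate with grey fittings, fixed. Origin at the centre of its underside (5 mm above the desk), z up, x and y along its sides. Base plate 84 x 84 mm, 6 mm thick, so its floor is at z = 6 mm in its own frame. In the middle a shallow rectangular pocket, 70 mm (along its x) by 50 mm (along its y) inside, walls 3 mm thick and 10 mm above the floor: a stamp stands in it, its long side along the pocket's x, either way round.
- tape_full: The full roll of sticky tape, lying flat, loose: 58 mm outer diameter, hole 30 mm, 24 mm high; pale film on a brown card core. Origin at the centre of its underside, z up along the hole. About 45 g. The six tape rolls, glue sticks and stamps and three small bystanders (duck, eraser, sharpener, at most 45 mm tall) stand mixed in rough rows on the desk, centres at least 100 mm apart along world y and 70 mm along world x.
- tape_thin: Look-alike to leave: the nearly used-up tape roll, lying flat, 43 mm outer diameter, same 30 mm hole and 24 mm height. Origin at the centre of its underside.
- glue_large: The large glue stick, standing, loose: cylinder 30 mm in diameter, 80 mm tall, white with a black cap on top. Origin at the centre of its underside, z up. About 50 g.
- glue_small: Look-alike to leave: the small glue stick, standing, 20 mm in diameter, 58 mm tall, same colours. Origin at the centre of its underside.
- stamp_long: The long hand stamp, wooden, standing on its rubber face, loose: base 54 mm (x) by 34 mm (y), 12 mm high; on it a straight wooden grip 42 mm (x) by 20 mm (y) from 12 to 50 mm above the desk, to be held across its 20 mm. Origin at the centre of its underside, x along the long side, z up. About 60 g.
- stamp_short: Look-alike to leave: the short hand stamp, base 34 x 34 mm, grip 26 mm (x) by 20 mm (y), same heights and wood. Origin at the centre of its underside.
Mind the look-alikes: they are no part of the job. Leave any red look-alike of the stamp_long alone.

How it is judged:
By the outcome, as a careful person would: the job done as asked, in the order asked, and still so for the second after the job is handed in, with the robot touching nothing.
It also fails if it takes over 88 s, if anything falls off the work surface, if the arm or the gripper's body presses on something with over 40 N, if the wrist force passes 120 N, or if a joint passes its speed limit or range.

## Working session

There is one attempt and no reset: what is moved stays moved. The work goes in short steps, Python scripts to look and compute and a shell command to move; the robot and the scene stay as the last step left them, time stands still between calls to the robot, and variables do not carry over. Pictures are saved under pics/ and viewed, and the job is handed in when it is done.

```bash
mkdir -p pics; python3 - <<'E'
from bench import r, vision
import cv2
s=r.sense();print(s)
for n in ("side","top"):
    cv2.imwrite(f"pics/{n}0.png",vision.snapshot(n)[:,:,::-1]); print(n,vision.camera_model(n))
E
```

```text
{'time': 0.0, 'joint_pos': array([ 6.59248380e+01,  7.51432361e+00,  8.53322630e+01, -5.22438887e-04,
        8.72604138e+01, -4.89270412e+00]), 'qd': array([ 0.04451603, -0.02687186,  0.0266824 , -0.0153901 , -0.10558072,
       -0.06869916]), 'joint_efforts': array([ 3.95088073e-04, -5.69394028e+01, -5.00550807e+01,  9.25011534e-06,
        1.42444743e-02,  3.68053065e-05]), 'tool_pos': array([196.87696761, 566.13797881, 207.62404725]), 'tcp_rot': array([ 175.38670047,   89.89299838, -113.79573201]), 'ft_force': array([-0.32876489,  0.06426909,  0.05595033]), 'wrist_torque': array([0.03530649, 0.0260323 , 0.03862317]), 'finger_gap': 85.70133184941757}
side {'fov_y': 55.393765545499605, 'cx': 313.4888044333001, 'cy': 235.59564149784583, 'D': array([-0.06343451,  0.        ,  0.        ,  0.        ,  0.        ]), 'world_to_cam': array([[ 7.39100566e-01, -6.73265783e-01,  2.10603547e-02,
        -3.97231652e+02],
       [-4.59609880e-01, -5.26915987e-01, -7.14925382e-01,
         2.82510538e+02],
       [ 4.92431835e-01,  5.18722207e-01, -6.98883510e-01,
         4.91490570e+02],
       [ 0.00000000e+00,  0.00000000e+00,  0.00000000e+00,
         1.00000000e+00]])}
top {'fov_y': 47.98852484046738, 'cx': 324.7834018205013, 'cy': 239.39652964899125, 'D': array([0.01665887, 0.        , 0.        , 0.        , 0.        ]), 'world_to_cam': array([[ 9.65183993e-05, -9.99949714e-01, -1.00279683e-02,
         3.64209100e+01],
       [-9.91581092e-01,  1.20279233e-03, -1.29481629e-01,
         5.46418390e+02],
       [ 1.29487179e-01,  9.95604110e-03, -9.91531113e-01,
         1.02618060e+03],
       [ 0.00000000e+00,  0.00000000e+00,  0.00000000e+00,
         1.00000000e+00]])}
```

View pics/top0.png

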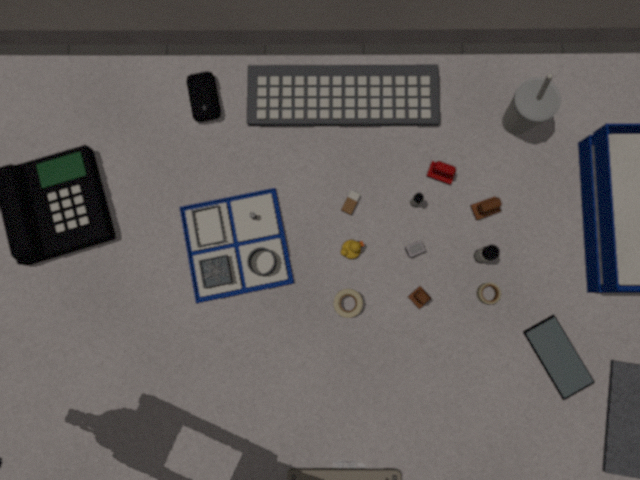

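View pics/side0.png

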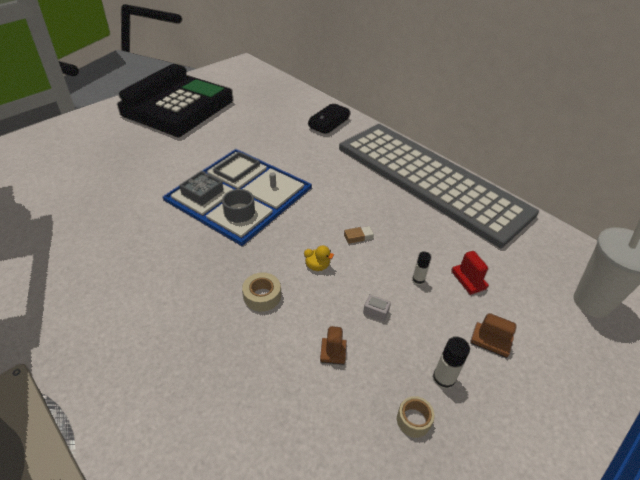

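Top view, possible targets:
- **Tape:** (348,303) is the larger roll and so the full one; (488,294) has a thin ring.
- **Glue:** (488,254) is large, (418,200) small.
- **Stamp:** (486,208) is long and brown, (442,172) is the red decoy, (420,297) is short.

The caddy is at about (237,245): pocket upper left, post upper right, well lower right, dish lower left. Next I'll enlarge the crops.

```bash
python3 - <<'E'
import cv2
t=cv2.imread("pics/top0.png")
cv2.imwrite("pics/c1.png",cv2.resize(t[155:325,320:520],None,fx=4,fy=3.5) if 0 else cv2.resize(t[160:310,325:520],None,fx=4,fy=4,interpolation=cv2.INTER_CUBIC))
cv2.imwrite("pics/c2.png",cv2.resize(t[180:310,170:310],None,fx=4.5,fy=4.5,interpolation=cv2.INTER_CUBIC))
s=cv2.imread("pics/side0.png")
cv2.imwrite("pics/c3.png",cv2.resize(s[240:440,310:520],None,fx=3,fy=3,interpolation=cv2.INTER_CUBIC)[:, :])
E
```

```text
(no output)
```

View pics/c1.png

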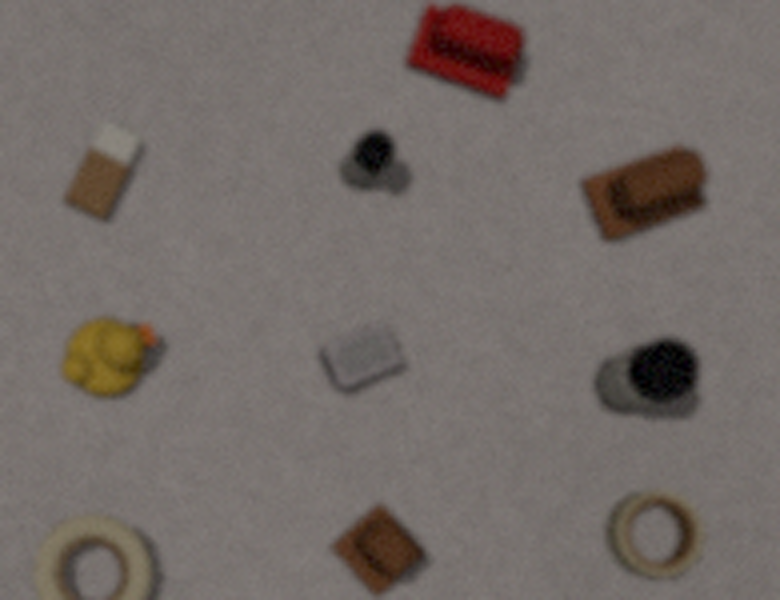

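View pics/c2.png

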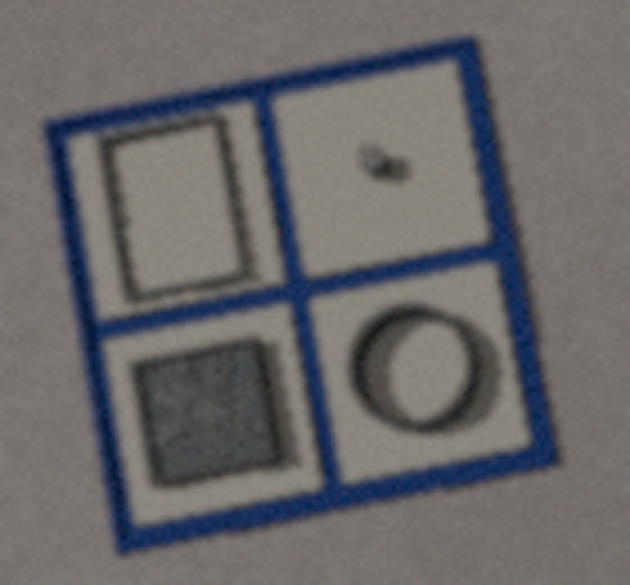

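View pics/c3.png

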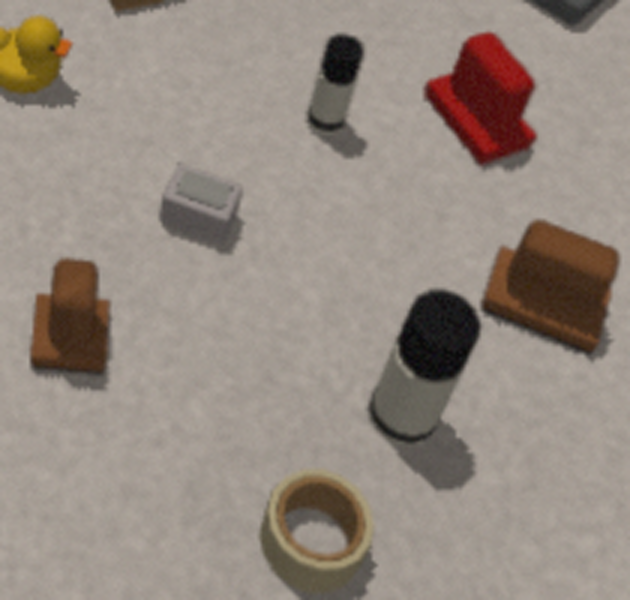

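```bash
cat > h.py <<'E'
from bench import r, vision
import numpy as np, cv2
def K(m):
    f=240/np.tan(np.radians(m["fov_y"])/2); return np.array([[f,0,m["cx"]],[0,f,m["cy"]],[0,0,1.]])
def w(cam,uv,z):
    m=vision.camera_model(cam) if isinstance(cam,str) else cam
    p=cv2.undistortPoints(np.array([[uv]],float),K(m),m["D"])[0,0]
    T=m["world_to_cam"];R=T[:3,:3];c=-R.T@T[:3,3];d=R.T@np.array([p[0],p[1],1]);return (c+d*(z-c[2])/d[2]).round(1)
def px(cam,P):
    m=vision.camera_model(cam) if isinstance(cam,str) else cam
    T=m["world_to_cam"];return cv2.projectPoints(np.array(P,float).reshape(-1,1,3),cv2.Rodrigues(T[:3,:3])[0],T[:3,3],K(m),m["D"])[0].reshape(-1,2).round(1)
E
python3 - <<'E'
from h import *
a=lambda u,v:(325+u/4-.375,160+v/4-.375)
b=lambda u,v:(170+u/4.5-.39,180+v/4.5-.39)
s=lambda u,v:(310+u/3-.33,240+v/3-.33)
print("tape top",w("top",(348.9,303.4),24),"side",w("side",(262,290),24))
print("glue",w("top",a(664,369),80), "side bottom ", w("side",s(446,320),80))
for p in [(583,184),(612,239),(706,203)]: print("stamp",w("top",a(*p),12))
C=np.array([w("top",b(*p),10) for p in [(47,122),(475,38),(558,462),(122,550)]]);print(C,C.mean(0))
for i in range(4):
    e=C[(i+1)%4]-C[i];print(np.linalg.norm(e),np.degrees(np.arctan2(e[1],e[0])))
Pk=np.array([w("top",b(*p),21) for p in [(102,138),(222,118),(252,278),(133,300)]]);print("pocket",Pk.mean(0))
print("well",w("top",b(425,368),43),"post",w("top",b(369,154),41))
E
```

```text
tape top [421.4 -11.   24. ] side [420.1 -15.2  24. ]
glue [ 516.7 -274.8   80. ] side bottom  [ 518.3 -278.3   80. ]
stamp [ 618.  -258.1   12. ]
stamp [ 589.8 -271.6   12. ]
stamp [ 608.2 -319.4   12. ]
[[617.3 331.1  10. ]
 [655.8 137.8  10. ]
 [463.5  98.6  10. ]
 [424.8 291.2  10. ]] [540.35  214.675  10.   ]
197.09677825880362 -78.73567609705347
196.25475790410783 -168.47822239941016
196.44961186014086 101.36141114796064
196.59160714537123 11.710036162463917
pocket [576.025 268.6    21.   ]
well [502.4 154.3  43. ] post [596.8 180.5  41. ]
```

```bash
cat >> h.py <<'E'
from scipy.spatial.transform import Rotation as Ro
def st():
    s=r.sense();R=Ro.from_euler("xyz",s["tcp_rot"],degrees=True).as_matrix();z=R[:,2]
    print("t",s["time"],"tcp",s["tool_pos"].round(1),"jaw deg",np.degrees(np.arctan2(z[1],z[0])).round(1),"x",R[:,0].round(3),"gap",s["finger_gap"].round(1),"F",s["ft_force"].round(1),"q",s["joint_pos"].round(0))
    return s,R
E
python3 -c "
from h import *
st()"
python3 -m jog '[[[0.223,-0.578,-0.06],[0,0,0],1],[[0.223,-0.578,-0.06],[0,0,0],1],[[0.223,-0.578,-0.06],[0,0,0],1],[[0.223,-0.578,-0.06],[0,0,0],1],[[0.223,-0.578,-0.06],[0,0,0],1]]' 40
python3 -c "
from h import *
st()"
```

```text
time: 0.52
tool_pos: [271.7, 371.3, 187.7]
tcp_rot: [165.2, 89.9, -123.9]
ft_force: [0.4, -0.4, -0.1]
finger_gap: 85.2Traceback (most recent call last):
  File "<string>", line 3, in <module>
    st()
    ~~^^
  File "h.py", line 15, in st
    print("t",s["time"],"tcp",s["tool_pos"].round(1),"jaw deg",np.degrees(np.arctan2(z[1],z[0])).round(1),"x",R[:,0].round(3),"gap",s["finger_gap"].round(1),"F",s["ft_force"].round(1),"q",s["joint_pos"].round(0))
                                                                                                                                    ^^^^^^^^^^^^^^^^^^^^^
AttributeError: 'float' object has no attribute 'round'
Traceback (most recent call last):
  File "h.py", line 15, in st
    print("t",s["time"],"tcp",s["tool_pos"].round(1),"jaw deg",np.degrees(np.arctan2(z[1],z[0])).round(1),"x",R[:,0].round(3),"gap",s["finger_gap"].round(1),"F",s["ft_force"].round(1),"q",s["joint_pos"].round(0))
                                                                                                                                    ^^^^^^^^^^^^^^^^^^^^^
AttributeError: 'float' object has no attribute 'round'
```

```bash
sed -i 's/s\["finger_gap"\].round(1)/round(s["finger_gap"],1)/' h.py
python3 -m jog '[[[0.148,-0.383,-0.04],[0,0,0],1],[[0.148,-0.383,-0.04],[0,0,0],1],[[0.148,-0.383,-0.04],[0,0,0],1],[[0.148,-0.383,-0.04],[0,0,0],1],[[0.148,-0.383,-0.04],[0,0,0],1]]'
python3 -m jog '[[[0.075,-0.194,-0.02],[0,0,0],1],[[0.075,-0.194,-0.02],[0,0,0],1],[[0.075,-0.194,-0.02],[0,0,0],1],[[0.075,-0.194,-0.02],[0,0,0],1],[[0.075,-0.194,-0.02],[0,0,0],1]]'
python3 -c "
from h import *
st()
cv2.imwrite('pics/w1.png',vision.snapshot('wrist')[:,:,::-1])"
```

```text
time: 0.93
tool_pos: [346.4, 178.0, 168.0]
tcp_rot: [-55.6, 90.0, 15.3]
ft_force: [1.1, 0.1, 0.0]
finger_gap: 85.3
time: 1.35
tool_pos: [421.3, -15.8, 148.2]
tcp_rot: [-64.3, 90.0, 6.6]
ft_force: [1.6, 0.4, -0.6]
finger_gap: 85.7
t 1.35 tcp [421.3 -15.8 148.2] jaw deg 70.8 x [ 0.  0. -1.] gap 85.7 F [ 1.6  0.4 -0.6] q [ -9. -19. 117.   0.  83. -80.]
```

View pics/w1.png

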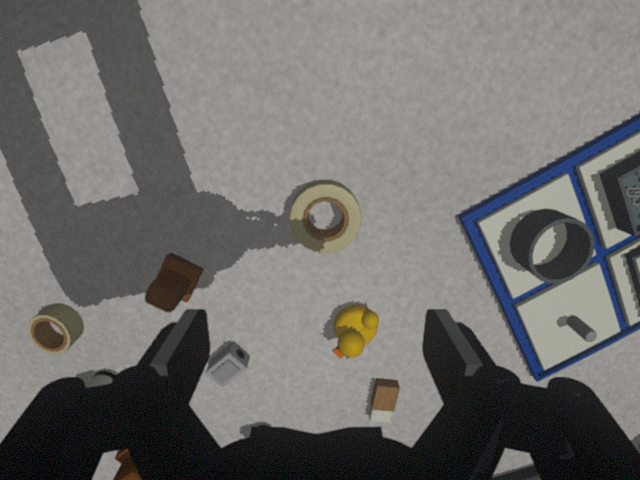

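```bash
python3 -c "
from h import *
print(w('wrist',(326,217),24))
m=vision.camera_model('wrist');print(m['fov_y'],m['D'],-m['world_to_cam'][:3,:3].T@m['world_to_cam'][:3,3])
for n,uv,z in [('well',(552,246),43),('rimL',(461,216),10),('rimR',(540,380),10),('post',(587,335),41),('duck',(356,327),20)]: print(n,w('wrist',uv,z))
"
```

```text
[423.6 -15.1  24. ]
64.78339981762264 [-0.07885281  0.          0.          0.          0.        ] [347.48631049   4.43997765 312.47917068]
well [498.9 145.2  43. ]
rimL [463.8  90.8  10. ]
rimR [659.2 132.9  10. ]
post [594.7 166.9  41. ]
duck [529.1 -23.   20. ]
```

```bash
python3 -c "
from h import *
s,_=st();print(s['qd'].round(1))
m=vision.camera_model('wrist');print(m['world_to_cam'].round(3).tolist())
cv2.imwrite('pics/w2.png',vision.snapshot('wrist')[:,:,::-1])
a=cv2.imread('pics/w1.png');b=cv2.imread('pics/w2.png');print(cv2.phaseCorrelate(a[:300,:,1].astype(np.float32),b[:300,:,1].astype(np.float32)))
g=cv2.imread('pics/side0.png')
cv2.imwrite('pics/c4.png',cv2.resize(g[140:320,150:330],None,fx=3.3,fy=3.3,interpolation=cv2.INTER_CUBIC))
s,_=st()
"
```

```text
t 1.4 tcp [422.9 -22.3 147.5] jaw deg 70.6 x [ 0.001 -0.004 -1.   ] gap 85.3 F [-1.3 -5.   0.2] q [-10. -19. 116.  -0.  83. -80.]
[ 6.9 -1.7  1.4  1.1  2.1 11. ]
[[0.333, 0.943, -0.004, -118.916], [0.895, -0.315, 0.316, -408.213], [0.296, -0.108, -0.949, 193.986], [0.0, 0.0, 0.0, 1.0]]
((8.420411184528689, -4.825930120210245), 0.559521240234375)
t 1.45 tcp [421.8 -19.  147.6] jaw deg 70.4 x [-0.001 -0.002 -1.   ] gap 85.3 F [ 0.3  0.8 -0.6] q [ -9. -19. 117.  -0.  83. -80.]
```

View pics/c4.png

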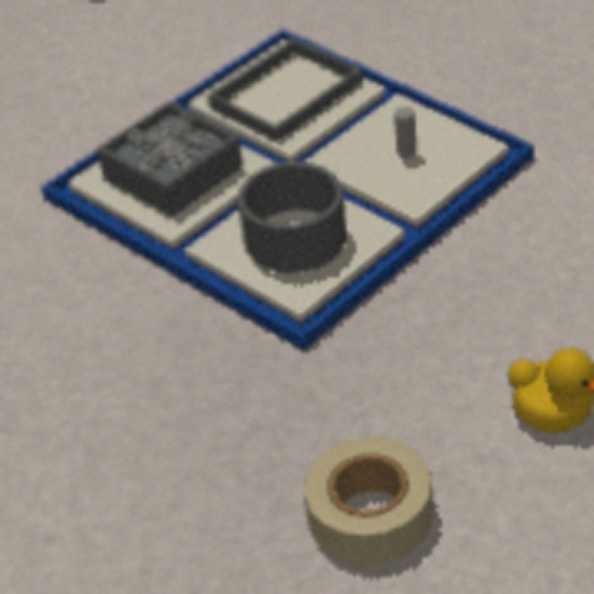

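```bash
python3 -m jog '[[[0,0,0],[0,0,0],1],[[0,0,0],[0,0,0],1]]'; python3 -c "
from h import *
s,_=st();print(s['qd'].round(1))
import pickle
m=vision.camera_model('wrist');pickle.dump(m,open('m3.pkl','wb'))
a=vision.snapshot('wrist')[:,:,::-1];cv2.imwrite('pics/w3.png',a)
cv2.imwrite('pics/w3c.png',cv2.resize(a[160:400,260:640],None,fx=2,fy=2))
b=lambda u,v:(150+u/3.3-.35,140+v/3.3-.35)
for n,p,z in [('tape',(369,487),24),('near',(305,333),10),('left',(45,187),10),('right',(533,149),10),('far',(284,32),10),('post',(404,112),41),('well',(292,198),43)]: print(n,w('side',b(*p),z))
"
```

```text
time: 1.62
tool_pos: [420.8, -13.3, 148.1]
tcp_rot: [79.4, 89.9, 150.2]
ft_force: [-1.0, -0.3, -0.4]
finger_gap: 85.6
t 1.6167 tcp [420.8 -13.3 148.1] jaw deg 70.8 x [-0.001  0.001 -1.   ] gap 85.6 F [-1.  -0.3 -0.4] q [ -9. -19. 117.   0.  83. -80.]
[ 1.8 -0.9  0.2  0.1 -0.  -0.1]
tape [422.7 -10.5  24. ]
near [466.2 100.1  10. ]
left [424.3 291.2  10. ]
right [655.3 136.3  10. ]
far [616.1 330.   10. ]
post [595.8 179.8  41. ]
well [502.9 157.4  43. ]
```

View pics/w3c.png

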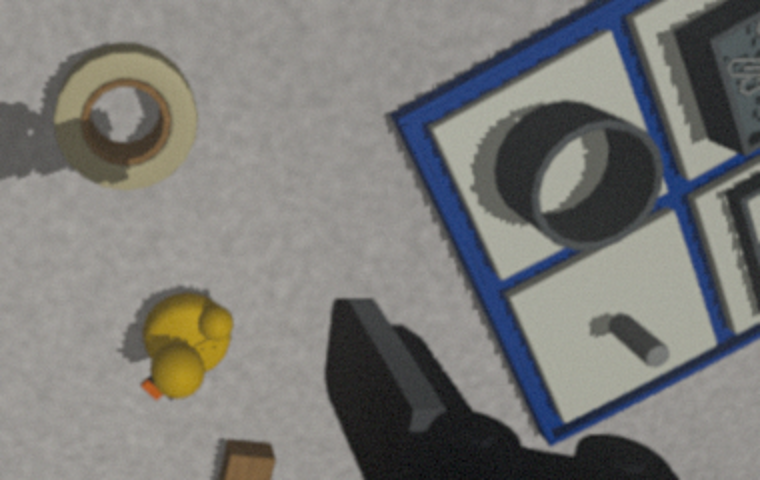

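```bash
python3 -c "
from h import *
import pickle
m=pickle.load(open('m3.pkl','rb'))
for n,p,z in [('tape',(125,120),24),('near',(389,114),10),('right',(551,442),10),('post',(657,355),41),('well',(600,185),43)]: print(n,w(m,(260+p[0]/2,160+p[1]/2),z))
"
```

```text
tape [422.8  -8.9  24. ]
near [460.4  95.4  10. ]
right [656.6 139.1  10. ]
post [596.  178.8  41. ]
well [504.4 161.3  43. ]
```

```bash
python3 -m jog '[[[0.0015,0.003,-0.04],[0,0,0],1],[[0.0015,0.003,-0.075],[0,0,0],1],[[0.0015,0.003,-0.1],[0,0,0],1],[[0.0015,0.003,-0.1],[0,0,0],1],[[0.0015,0.003,-0.1],[0,0,0],1]]'
python3 -c "
from h import *
st()
a=vision.snapshot('wrist')[:,:,::-1];cv2.imwrite('pics/w4.png',a)"
```

```text
time: 2.08
tool_pos: [421.2, -9.1, 47.7]
tcp_rot: [99.6, 89.8, 170.6]
ft_force: [0.7, 0.4, 0.3]
finger_gap: 85.4
t 2.0833 tcp [421.2  -9.1  47.7] jaw deg 71.0 x [-0.003  0.001 -1.   ] gap 85.4 F [0.7 0.4 0.3] q [ -8. -13. 122.   0.  71. -79.]
```

View pics/w4.png

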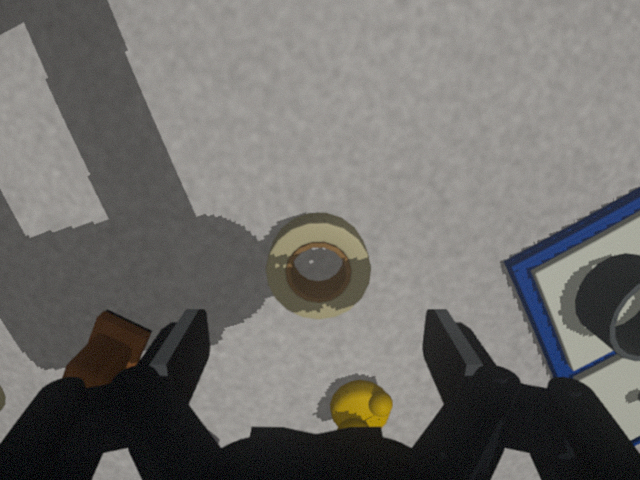

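Tape is centred between the jaws (318,267). The left finger may look near the short stamp, but that is perspective, since it is over 90 mm away. I'm descending to TCP z≈12.

```bash
python3 -m jog '[[[0.001,-0.001,-0.018],[0,0,0],1],[[0.001,-0.001,-0.036],[0,0,0],1],[[0.001,-0.001,-0.036],[0,0,0],1],[[0.001,-0.001,-0.036],[0,0,0],0],[[0.001,-0.001,-0.036],[0,0,0],0]]' 40
python3 -m jog '[[[0,0,0],[0,0,0],0],[[0,0,0],[0,0,0],0],[[0,0,0],[0,0,0],0],[[0,0,0],[0,0,0],-0.2],[[0,0,0],[0,0,0],-0.2]]' 40
python3 -m jog '[[[0,0,0],[0,0,0],-0.2],[[0,0,0],[0,0,0],-0.2],[[0,0,0],[0,0,0],-0.2],[[0,0,0],[0,0,0],-0.2]]' 40
```

```text
time: 2.55
tool_pos: [425.4, -11.6, 14.7]
tcp_rot: [-79.0, 89.8, -8.2]
ft_force: [0.8, -0.1, 0.1]
finger_gap: 63.6
time: 2.97
tool_pos: [424.0, -11.7, 12.7]
tcp_rot: [-78.6, 90.0, -7.8]
ft_force: [0.0, -0.2, -0.1]
finger_gap: 34.2
time: 3.3
tool_pos: [423.7, -11.6, 12.4]
tcp_rot: [97.4, 90.0, 168.2]
ft_force: [0.6, 0.3, 0.3]
finger_gap: 34.0
```

```bash
python3 -c "
from h import *
st()
a=vision.snapshot('wrist')[:,:,::-1];cv2.imwrite('pics/w5.png',a)
a=vision.snapshot('side')[:,:,::-1];cv2.imwrite('pics/s5.png',a)"
```

```text
t 3.3 tcp [423.7 -11.6  12.4] jaw deg 70.8 x [-0.  0. -1.] gap 34.0 F [0.6 0.3 0.3] q [ -9.  -9. 123.   0.  66. -79.]
```

View pics/w5.png

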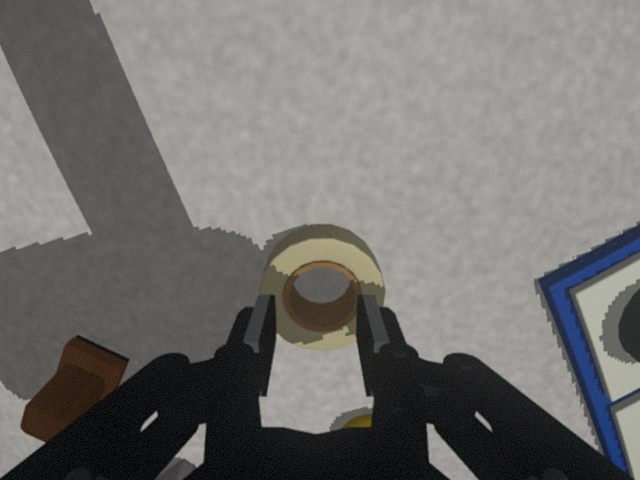

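View pics/s5.png

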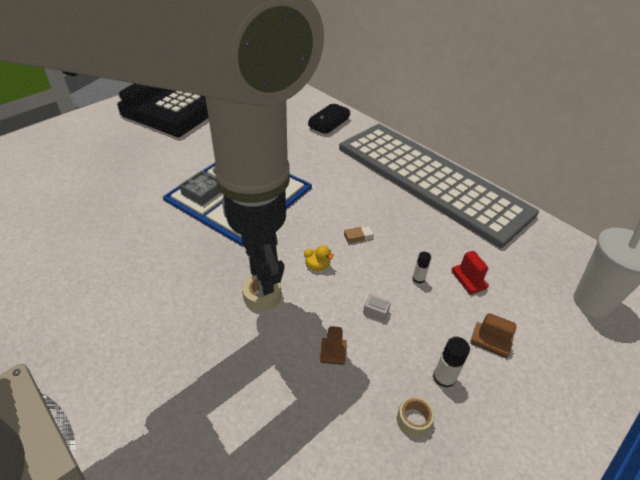

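```bash
python3 -c "
from h import *
s,R=st();t=s['tool_pos'];j=R[:,2]
m=vision.camera_model('wrist');print('cam',-m['world_to_cam'][:3,:3].T@m['world_to_cam'][:3,3])
print('tcp px',px('wrist',[t]))
for d in (-30,-20,-11,0,8): print(d,px('wrist',[t+R[:,0]*d+j*17,t+R[:,0]*d-j*17]).tolist())
print('tape',px('wrist',[(422,-10,24),(422,-10,0)]))
c=cv2.imread('pics/s5.png');cv2.imwrite('pics/s5c.png',cv2.resize(c[170:330,190:350],None,fx=4,fy=3.7))
print(w('top',(348.9,303.4),24))
"
```

```text
t 3.4 tcp [423.7 -11.6  12.4] jaw deg 70.8 x [-0.  0. -1.] gap 33.9 F [-0.2 -0.1  0.1] q [ -9.  -9. 123.   0.  66. -79.]
cam [348.32198262  14.17369042 177.53137918]
tcp px [[316.9 288. ]]
-30 [[358.8, 320.1], [275.3, 320.2]]
-20 [[356.4, 308.2], [277.6, 308.2]]
-11 [[354.4, 298.5], [279.5, 298.6]]
0 [[352.2, 287.9], [281.6, 288.0]]
8 [[350.7, 281.0], [282.9, 281.0]]
tape [[319.  294.9]
 [318.6 273.5]]
[421.4 -11.   24. ]
```

View pics/s5c.png

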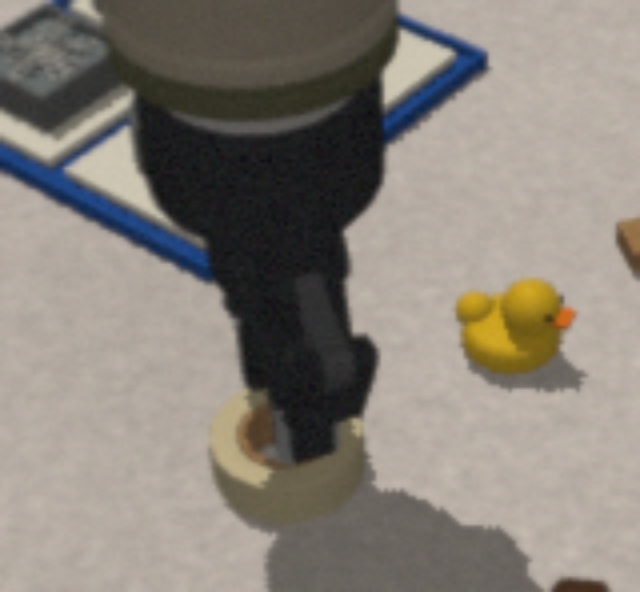

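```bash
python3 -c "
from h import *
s,R=st();t=s['tool_pos'];j=R[:,2];p=R[:,1]
for d in (-30,-20,-11,0,8):
  P=[t+R[:,0]*d+a*j+b*p for a in (-17,-24,) for b in (-11,11)]
  print(d,'side',px('side',P).tolist(),'wrist',px('wrist',P).tolist())
c=cv2.imread('pics/s5.png');cv2.imwrite('pics/s5d.png',cv2.resize(c[250:320,230:310],None,fx=8,fy=8,interpolation=cv2.INTER_CUBIC))
c=cv2.imread('pics/w5.png');cv2.imwrite('pics/w5d.png',cv2.resize(c[220:370,230:420],None,fx=4,fy=4,interpolation=cv2.INTER_CUBIC))
"
```

```text
t 3.4 tcp [423.7 -11.6  12.4] jaw deg 70.8 x [-0.  0. -1.] gap 33.9 F [-0.2 -0.1  0.1] q [ -9.  -9. 123.   0.  66. -79.]
-30 side [[272.8, 285.4], [258.2, 289.9], [274.4, 289.0], [259.8, 293.5]] wrist [[276.3, 343.2], [274.3, 295.9], [259.6, 343.2], [256.7, 295.9]]
-20 side [[273.1, 289.8], [258.6, 294.3], [274.7, 293.3], [260.2, 297.9]] wrist [[278.5, 330.3], [276.7, 285.1], [262.7, 330.2], [260.2, 285.1]]
-11 side [[273.3, 293.7], [259.0, 298.2], [274.9, 297.2], [260.6, 301.8]] wrist [[280.3, 319.8], [278.7, 276.4], [265.3, 319.8], [263.0, 276.4]]
0 side [[273.6, 298.3], [259.5, 302.8], [275.2, 301.8], [261.0, 306.4]] wrist [[282.3, 308.3], [280.9, 266.9], [268.1, 308.2], [266.1, 266.9]]
8 side [[273.8, 301.6], [259.9, 306.1], [275.4, 305.1], [261.4, 309.6]] wrist [[283.6, 300.6], [282.3, 260.6], [269.9, 300.6], [268.1, 260.6]]
```

View pics/s5d.png

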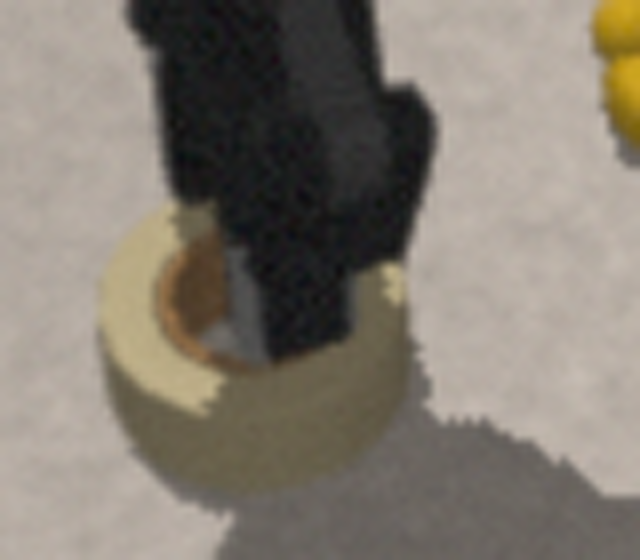

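View pics/w5d.png

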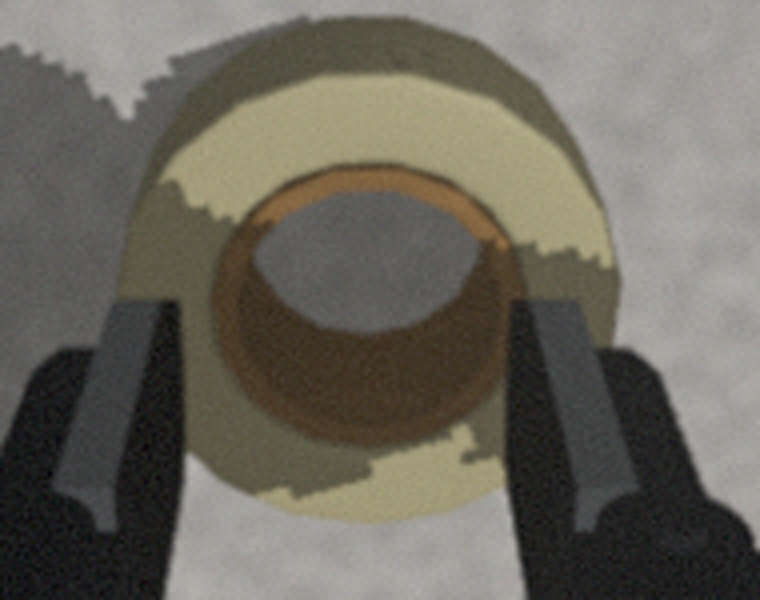

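The jaws closed to 34 mm without touching the roll. The wrist and side views put the fingertips at the roll's top face (z≈30), well behind where the stated tool frame puts them. The stated tip offset doesn't hold here, so I'll trust the pictures: reopen, and go down in small steps while watching force.

```bash
python3 -m jog '[[[0,0.001,0.005],[0,0,0],1],[[0,0.001,0.005],[0,0,0],1],[[0,0.001,0.005],[0,0,0],1],[[0,0.001,0.005],[0,0,0],1],[[0,0.001,0.005],[0,0,0],1]]'
python3 -m jog '[[[0,0,0],[0,0,0],1],[[0,0,0],[0,0,0],1],[[0,0,-0.008],[0,0,0],1],[[0,0,-0.016],[0,0,0],1],[[0,0,-0.016],[0,0,0],1]]'
python3 -c "
from h import *
s,R=st()
a=vision.snapshot('wrist')[:,:,::-1];cv2.imwrite('pics/w6.png',a)
a=vision.snapshot('side')[:,:,::-1];cv2.imwrite('pics/s6.png',cv2.resize(a[190:330,200:340],None,fx=4,fy=4))
"
```

```text
time: 3.82
tool_pos: [423.8, -10.6, 17.5]
tcp_rot: [-86.2, 90.0, -15.4]
ft_force: [-0.2, -0.8, 0.1]
finger_gap: 85.5
time: 4.23
tool_pos: [422.1, -10.4, -0.7]
tcp_rot: [100.9, 89.8, 171.8]
ft_force: [-0.5, -0.5, -0.2]
finger_gap: 85.6
t 4.2333 tcp [422.1 -10.4  -0.7] jaw deg 70.8 x [-0.003  0.    -1.   ] gap 85.6 F [-0.5 -0.5 -0.2] q [ -8.  -8. 124.  -0.  64. -79.]
```

View pics/w6.png

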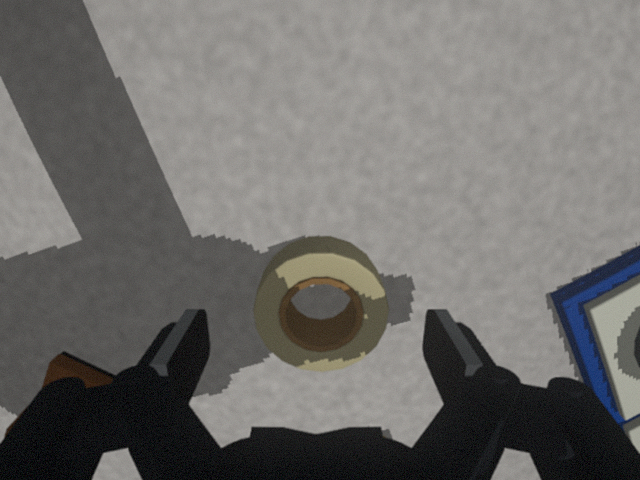

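View pics/s6.png

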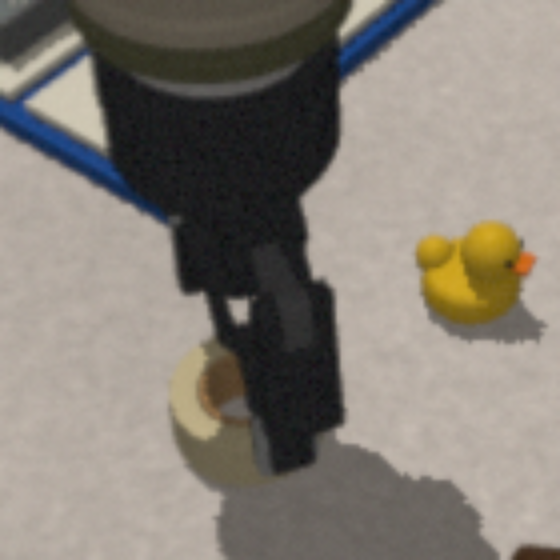

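```bash
python3 -c "
from h import *
s,R=st();t=s['tool_pos'];j=R[:,2];p=R[:,1]
for d in (-45,-40,-35,-30,-25,-20,-15,-10,0):
  print(d,'wrist',px('wrist',[t+R[:,0]*d+a*j+11*p for a in (-42.8,42.8)]).tolist(),'side',px('side',[t+R[:,0]*d-42.8*j+b*p for b in (-11,11)]).tolist())
"
```

```text
t 4.3333 tcp [422.8 -10.5   0.5] jaw deg 70.8 x [-0.002  0.    -1.   ] gap 85.5 F [ 0.5 -0.7  0.8] q [ -8.  -8. 124.  -0.  64. -79.]
-45 wrist [[199.1, 314.5], [435.2, 314.2]] side [[277.9, 297.2], [262.9, 301.9]]
-40 wrist [[202.9, 307.8], [431.3, 307.6]] side [[278.0, 299.4], [263.1, 304.1]]
-35 wrist [[206.5, 301.5], [427.6, 301.3]] side [[278.1, 301.6], [263.3, 306.3]]
-30 wrist [[209.9, 295.6], [424.2, 295.4]] side [[278.2, 303.7], [263.5, 308.4]]
-25 wrist [[213.1, 290.1], [420.9, 289.9]] side [[278.4, 305.9], [263.7, 310.6]]
-20 wrist [[216.0, 284.9], [417.9, 284.7]] side [[278.5, 308.0], [263.9, 312.7]]
-15 wrist [[218.9, 280.0], [415.0, 279.8]] side [[278.6, 310.1], [264.1, 314.7]]
-10 wrist [[221.6, 275.3], [412.2, 275.2]] side [[278.7, 312.1], [264.3, 316.8]]
0 wrist [[226.5, 266.8], [407.2, 266.6]] side [[278.9, 316.2], [264.7, 320.9]]
```

The pictures give a consistent offset: the tips sit about 30 mm behind the TCP when open, and about 20 when nearly shut. For tips at z≈4 on the roll I need a TCP z of about -22.

```bash
python3 -m jog '[[[0,0,-0.006],[0,0,0],1],[[0,0,-0.012],[0,0,0],1],[[0,0,-0.014],[0,0,0],1],[[0,0,-0.014],[0,0,0],1]]'
python3 -m jog '[[[0,0,-0.003],[0,0,0],1],[[0,0,-0.006],[0,0,0],1],[[0,0,-0.008],[0,0,0],1],[[0,0,-0.008],[0,0,0],1]]'
python3 -c "
from h import *
s,R=st()
a=vision.snapshot('side')[:,:,::-1];cv2.imwrite('pics/s7.png',cv2.resize(a[190:330,200:340],None,fx=4,fy=4))
"
```

```text
time: 4.67
tool_pos: [423.0, -10.5, -13.5]
tcp_rot: [101.2, 89.9, 172.0]
ft_force: [-0.0, 0.5, -0.0]
finger_gap: 85.4
time: 5.0
tool_pos: [423.4, -10.6, -21.0]
tcp_rot: [100.2, 90.0, 171.0]
ft_force: [0.8, 0.2, -0.0]
finger_gap: 85.3
t 5.0 tcp [423.4 -10.6 -21. ] jaw deg 70.8 x [-0.001  0.    -1.   ] gap 85.3 F [ 0.8  0.2 -0. ] q [ -8.  -6. 124.   0.  61. -79.]
```

View pics/s7.png

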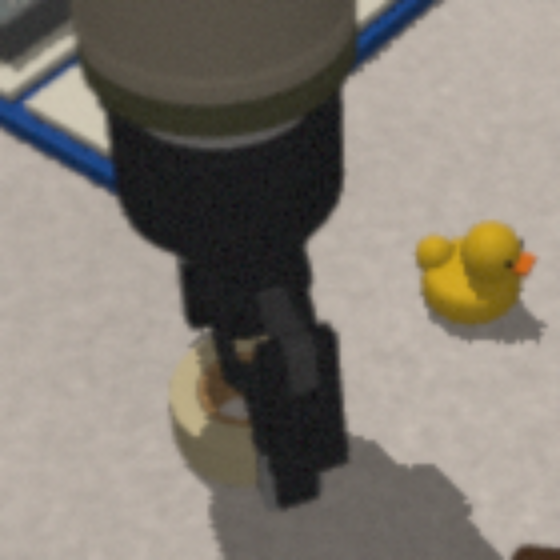

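```bash
python3 -m jog '[[[0,0,0],[0,0,0],0.2],[[0,0,0],[0,0,0],0.2],[[0,0,0],[0,0,0],0.2],[[0,0,0],[0,0,0],0.2],[[0,0,0],[0,0,0],0.2]]' 40
python3 -m jog '[[[0,0,0],[0,0,0],0.2],[[0,0,0.02],[0,0,0],0.2],[[0,0,0.04],[0,0,0],0.2],[[0,0,0.06],[0,0,0],0.2],[[0,0,0.06],[0,0,0],0.2]]' 40
python3 -c "
from h import *
s,R=st()
a=vision.snapshot('side')[:,:,::-1];cv2.imwrite('pics/s8.png',cv2.resize(a[190:330,200:340],None,fx=4,fy=4))
a=vision.snapshot('wrist')[:,:,::-1];cv2.imwrite('pics/w8.png',a)
"
```

```text
time: 5.47
tool_pos: [424.0, -10.6, -19.8]
tcp_rot: [-82.6, 90.0, -11.7]
ft_force: [-4.0, -0.1, 8.2]
finger_gap: 57.5
time: 5.88
tool_pos: [426.8, -11.0, 43.6]
tcp_rot: [-79.4, 89.6, -8.5]
ft_force: [0.9, -1.5, 0.4]
finger_gap: 57.4
t 5.8833 tcp [426.8 -11.   43.6] jaw deg 70.8 x [ 0.006 -0.001 -1.   ] gap 57.4 F [ 0.9 -1.5  0.4] q [ -8. -12. 122.  -0.  70. -79.]
```

View pics/s8.png

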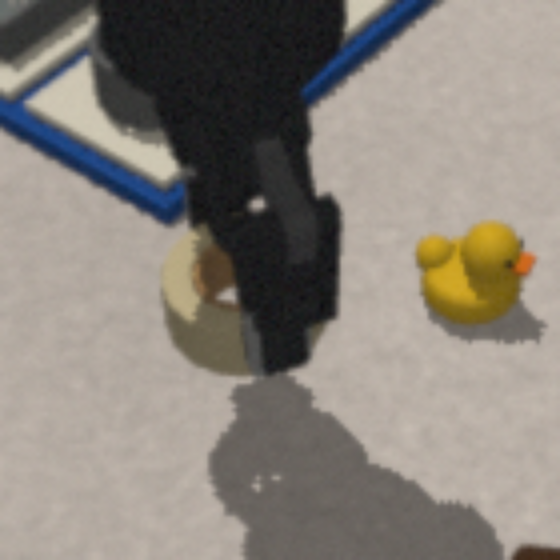

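View pics/w8.png

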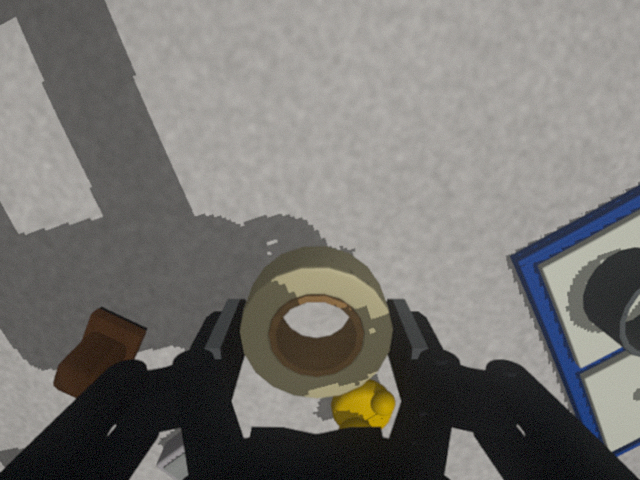

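```bash
python3 -c "
from h import *
print(w('wrist',(317,321),87.6))"
python3 -m jog '[[[0.02,0.022,0.03],[0,0,0],0.2],[[0.045,0.05,0.035],[0,0,0],0.2],[[0.07,0.077,0.035],[0,0,0],0.2],[[0.095,0.105,0.035],[0,0,0],0.2],[[0.12,0.133,0.035],[0,0,0],0.2]]'
python3 -m jog '[[[0.022,0.025,0],[0,0,0],0.2],[[0.042,0.048,0],[0,0,0],0.2],[[0.051,0.057,0],[0,0,0],0.2],[[0.051,0.057,0],[0,0,0],0.2],[[0.051,0.057,0],[0,0,0],0.2]]'
python3 -m jog '[[[0,0,0],[0,0,0],0.2],[[0,0,0],[0,0,0],0.2]]'
python3 -c "
from h import *
s,R=st()
a=vision.snapshot('side')[:,:,::-1];cv2.imwrite('pics/s9.png',cv2.resize(a[80:280,150:350],None,fx=3,fy=3))
a=vision.snapshot('wrist')[:,:,::-1];cv2.imwrite('pics/w9.png',a)
"
```

```text
[415.2  -7.5  87.6]
time: 6.4
tool_pos: [543.9, 123.7, 72.8]
tcp_rot: [119.1, 89.9, -170.1]
ft_force: [0.4, -1.0, -0.3]
finger_gap: 57.2
time: 6.82
tool_pos: [593.6, 179.4, 72.3]
tcp_rot: [124.8, 89.8, -164.3]
ft_force: [0.2, 0.4, -1.4]
finger_gap: 57.5
time: 6.98
tool_pos: [593.7, 178.3, 73.6]
tcp_rot: [128.8, 89.9, -160.4]
ft_force: [-0.3, 0.2, -0.6]
finger_gap: 57.2
t 6.9833 tcp [593.7 178.3  73.6] jaw deg 70.8 x [-0.002 -0.001 -1.   ] gap 57.2 F [-0.3  0.2 -0.6] q [ 12.  16.  90.  -0.  74. -59.]
```

View pics/s9.png

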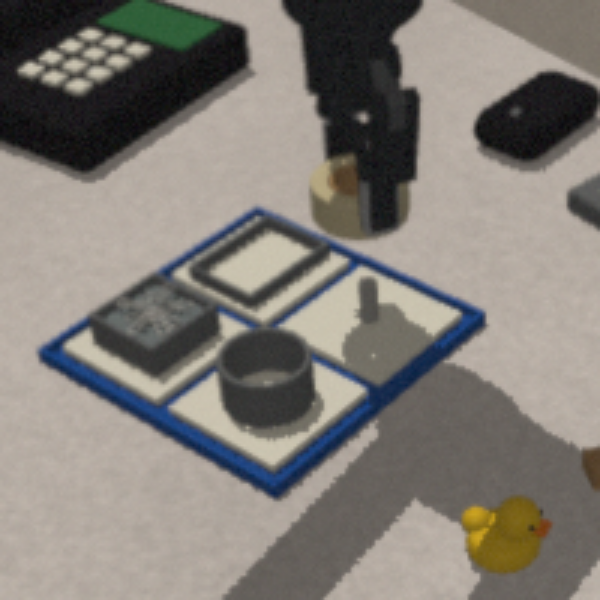

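View pics/w9.png

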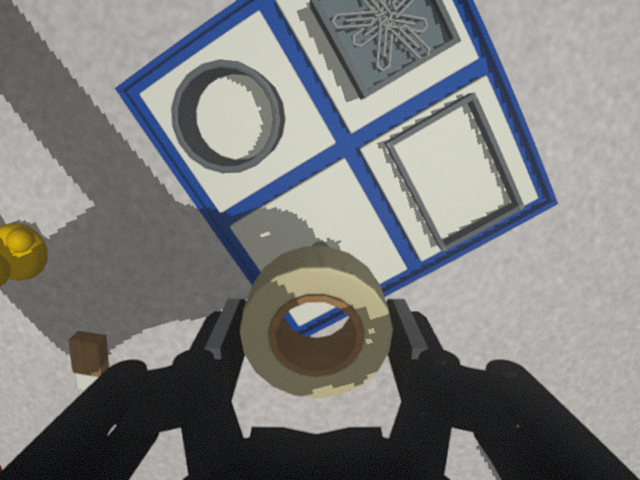

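```bash
python3 -c "
from h import *
s,R=st();t=s['tool_pos']
th=np.linspace(0,2*np.pi,60)
for cam,o,k in (('side',(150,80),3),('wrist',(0,0),1)):
  img=cv2.imread('pics/s9.png' if cam=='side' else 'pics/w9.png')
  for dx,dy,zb,col in ((0,0,20,(0,0,255)),(-8,0,20,(0,255,0))):
    for h,rr in ((0,29),(24,29),(24,15)):
      P=np.c_[t[0]+dx+rr*np.cos(th),t[1]+dy+rr*np.sin(th),np.full(60,t[2]+zb+h)]
      q=((px(cam,P)-o)*k).astype(np.int32)
      cv2.polylines(img,[q],True,col,1)
  cv2.imwrite(f'pics/o9{cam}.png',img if cam=='wrist' else cv2.resize(img[100:300,250:480],None,fx=3,fy=3))
"
```

```text
t 7.0833 tcp [594.2 178.5  74.3] jaw deg 70.8 x [-0. -0. -1.] gap 57.3 F [ 0.8 -0.4  0.3] q [ 12.  16.  90.  -0.  74. -59.]
```

View pics/o9side.png

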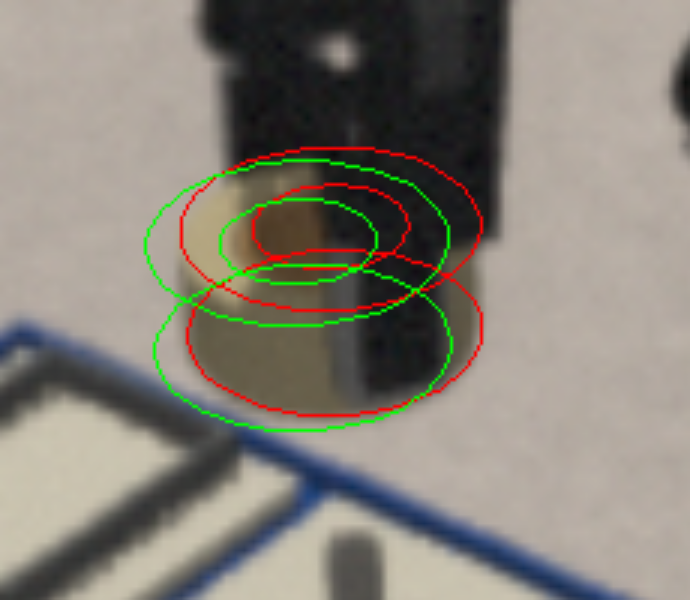

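View pics/o9wrist.png

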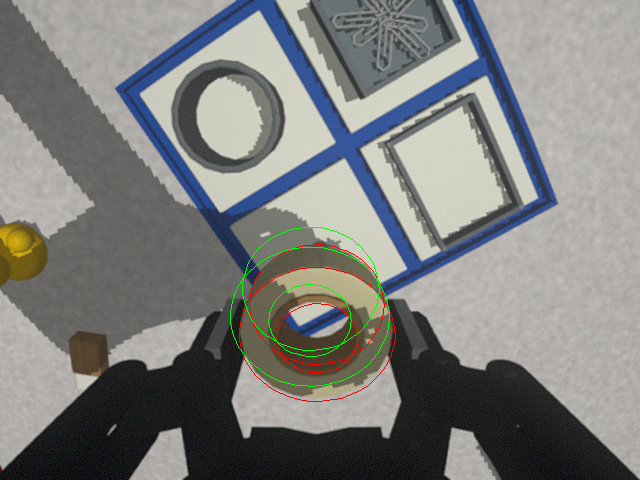

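```bash

python3 -m jog '[[[0.002,0.001,-0.01],[0,0,0],0.2],[[0.002,0.001,-0.03],[0,0,0],0.2],[[0.002,0.001,-0.045],[0,0,0],0.2],[[0.002,0.001,-0.055],[0,0,0],0.2],[[0.002,0.001,-0.055],[0,0,0],0.2]]'
python3 -c "
from h import *
s,R=st()
a=vision.snapshot('side')[:,:,::-1];cv2.imwrite('pics/s10.png',cv2.resize(a[80:280,150:350],None,fx=3,fy=3))
a=vision.snapshot('wrist')[:,:,::-1];cv2.imwrite('pics/w10.png',a)
"
```

```text
time: 7.5
tool_pos: [594.4, 179.6, 16.0]
tcp_rot: [121.5, 89.7, -167.7]
ft_force: [-0.4, 0.3, -0.1]
finger_gap: 57.1
t 7.5 tcp [594.4 179.6  16. ] jaw deg 70.8 x [-0.005 -0.001 -1.   ] gap 57.1 F [-0.4  0.3 -0.1] q [ 12.  20.  91.  -0.  69. -59.]
```

View pics/w10.png

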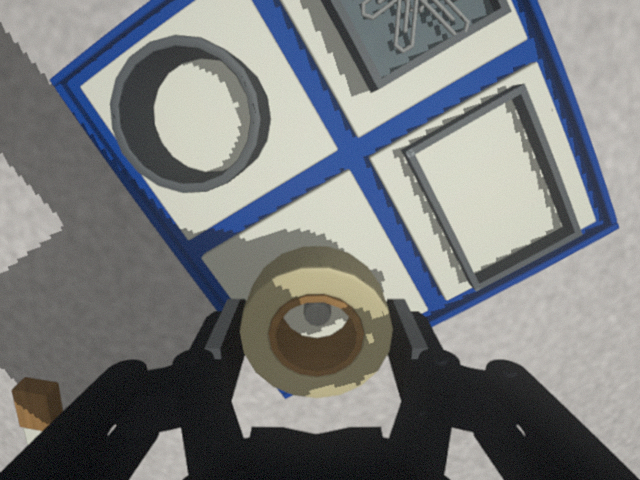

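View pics/s10.png

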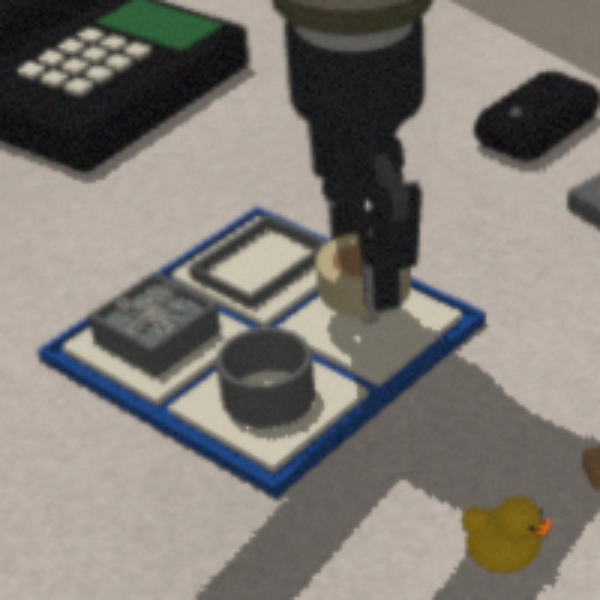

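The post top shows inside the tape's hole at (317,313), centred sideways and at the same depth. I'm lowering to the floor.

```bash

python3 -m jog '[[[0.001,0,-0.01],[0,0,0],0.2],[[0.001,0,-0.018],[0,0,0],0.2],[[0.001,0,-0.022],[0,0,0],0.2],[[0.001,0,-0.025],[0,0,0],0.2],[[0.001,0,-0.025],[0,0,0],0.2]]'
python3 -m jog '[[[0,0,0],[0,0,0],0.2],[[0,0,-0.001],[0,0,0],0.2],[[0,0,-0.001],[0,0,0],0.2]]'
python3 -c "
from h import *
s,R=st()
a=vision.snapshot('wrist')[:,:,::-1];cv2.imwrite('pics/w11.png',a)
"
```

```text
time: 8.02
tool_pos: [597.0, 180.2, -6.6]
tcp_rot: [121.2, 89.9, -168.0]
ft_force: [-0.7, 0.5, -1.5]
finger_gap: 57.2
time: 8.27
tool_pos: [598.1, 180.5, -6.2]
tcp_rot: [-58.1, 90.0, 12.7]
ft_force: [-0.2, 0.2, -1.1]
finger_gap: 57.5
t 8.2667 tcp [598.1 180.5  -6.2] jaw deg 70.8 x [ 0.001  0.    -1.   ] gap 57.5 F [-0.2  0.2 -1.1] q [ 12.  22.  91.   0.  66. -59.]
```

View pics/w11.png

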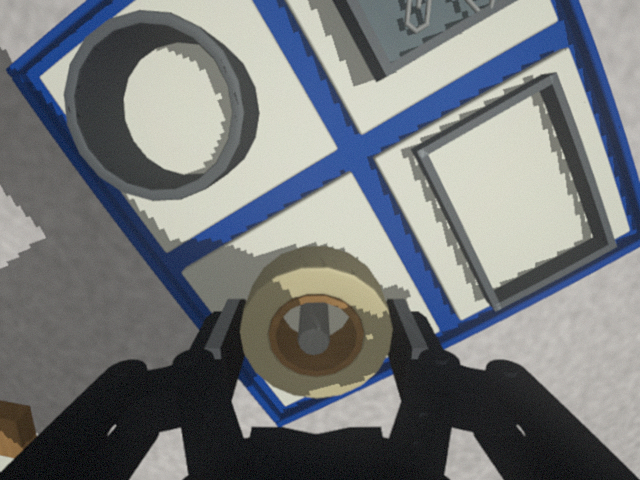

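```bash

python3 -m jog '[[[0,0,-0.001],[0,0,0],0.2],[[0,0,-0.002],[0,0,0],0.2],[[0,0,-0.002],[0,0,0],0.2]]'
python3 -m jog '[[[0,0,-0.001],[0,0,0],0.2],[[0,0,-0.002],[0,0,0],0.2],[[0,0,-0.002],[0,0,0],0.2]]'
```

```text
time: 8.57
tool_pos: [597.8, 180.4, -8.6]
tcp_rot: [-44.5, 90.0, 26.3]
ft_force: [0.5, -0.6, -1.5]
finger_gap: 56.9
time: 8.82
tool_pos: [597.8, 180.4, -8.8]
tcp_rot: [136.7, 90.0, -152.4]
ft_force: [-9.1, -3.1, 14.9]
finger_gap: 56.9
```

Contact shows 15 N at TCP z = -8.8, which matches the prediction of -9. Releasing.

```bash

python3 -m jog '[[[0,0,0.002],[0,0,0],0.2],[[0,0,0.002],[0,0,0],0.8],[[0,0,0.002],[0,0,0],0.8],[[0,0,0.002],[0,0,0],0.8],[[0,0,0.002],[0,0,0],0.8]]'
python3 -m jog '[[[0,0,0.01],[0,0,0],0.8],[[0,0,0.03],[0,0,0],0.8],[[0,0,0.07],[0,0,0],0.8],[[0,0,0.11],[0,0,0],0.8],[[0,0,0.15],[0,0,0],0.8]]'
python3 -c "
from h import *
s,R=st()
a=vision.snapshot('side')[:,:,::-1];cv2.imwrite('pics/s12.png',cv2.resize(a[130:280,150:350],None,fx=3.5,fy=3.5))
a=vision.snapshot('wrist')[:,:,::-1];cv2.imwrite('pics/w12.png',a)
"
```

```text
time: 9.23
tool_pos: [597.7, 180.4, -8.8]
tcp_rot: [124.4, 90.0, -164.8]
ft_force: [-0.4, -0.2, 0.5]
finger_gap: 77.0
time: 9.65
tool_pos: [597.1, 180.3, 143.3]
tcp_rot: [120.6, 89.9, -168.5]
ft_force: [0.3, 0.5, 0.9]
finger_gap: 77.0
t 9.65 tcp [597.1 180.3 143.3] jaw deg 70.8 x [-0.001 -0.    -1.   ] gap 77.0 F [0.3 0.5 0.9] q [ 12.  13.  86.   0.  81. -59.]
```

View pics/s12.png

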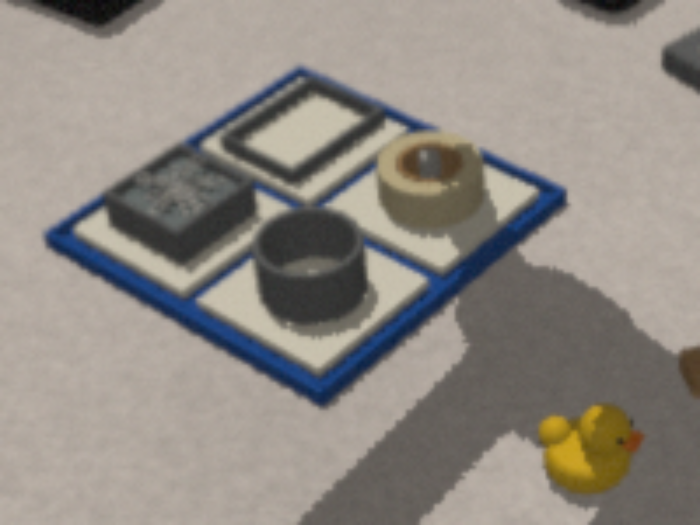

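View pics/w12.png

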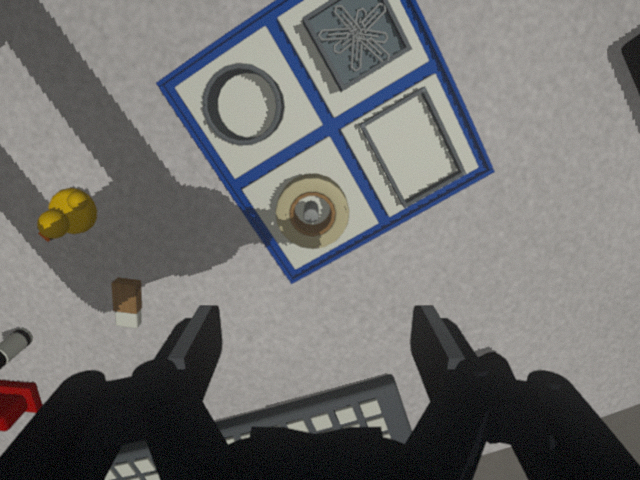

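```bash

python3 -m jog '[[[-0.006,-0.035,0.02],[0,0,0],1],[[-0.013,-0.075,0.02],[0,0,0],1],[[-0.02,-0.115,0.02],[0,0,0],1],[[-0.027,-0.155,0.02],[0,0,0],1],[[-0.034,-0.195,0.02],[0,0,0],1]]'
python3 -m jog '[[[-0.007,-0.04,0],[0,0,0],1],[[-0.014,-0.08,0],[0,0,0],1],[[-0.021,-0.12,0],[0,0,0],1],[[-0.028,-0.16,0],[0,0,0],1],[[-0.035,-0.2,0],[0,0,0],1]]'
python3 -c "
from h import *
s,R=st()"
```

```text
time: 10.17
tool_pos: [563.4, -16.1, 162.3]
tcp_rot: [-80.4, 89.9, -9.5]
ft_force: [-0.0, -0.3, -0.3]
finger_gap: 85.4
time: 10.58
tool_pos: [528.2, -216.5, 162.2]
tcp_rot: [-97.2, 89.9, -26.4]
ft_force: [0.3, 0.2, 0.2]
finger_gap: 85.5
t 10.5833 tcp [ 528.2 -216.5  162.2] jaw deg 70.8 x [ 0.001 -0.    -1.   ] gap 85.5 F [0.3 0.2 0.2] q [-27.   4.  93.   0.  82. -98.]
```

```bash

python3 -m jog '[[[-0.006,-0.03,0],[0,0,0],1],[[-0.011,-0.06,0],[0,0,0],1],[[-0.011,-0.06,0],[0,0,0],1],[[-0.011,-0.06,0],[0,0,0],1],[[-0.011,-0.06,0],[0,0,0],1]]'
python3 -c "
from h import *
import pickle
s,R=st();m=vision.camera_model('wrist');pickle.dump(m,open('m13.pkl','wb'))
a=vision.snapshot('wrist')[:,:,::-1];cv2.imwrite('pics/w13.png',a)
"
```

```text
time: 11.0
tool_pos: [517.8, -274.3, 161.7]
tcp_rot: [-9.0, 90.0, 61.8]
ft_force: [0.6, -0.1, -0.4]
finger_gap: 85.5
t 11.0 tcp [ 517.8 -274.3  161.7] jaw deg 70.8 x [ 0.  0. -1.] gap 85.5 F [ 0.6 -0.1 -0.4] q [ -33.    7.   91.    0.   82. -104.]
```

View pics/w13.png

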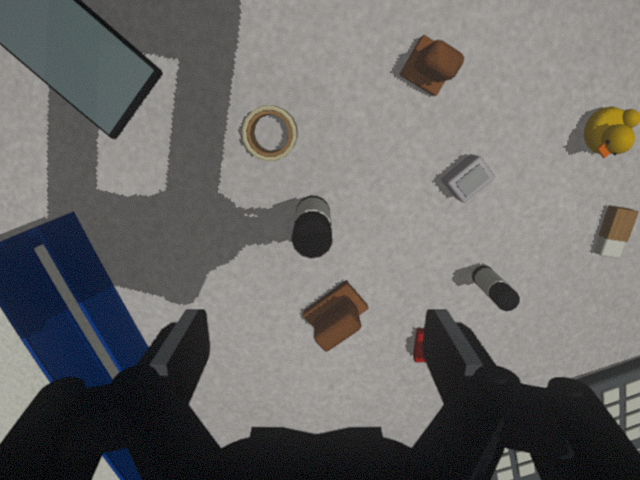

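```bash
python3 -c "
from h import *
import pickle
m=pickle.load(open('m13.pkl','rb'))
print(w(m,(312,236),80))
c=cv2.imread('pics/w13.png');cv2.imwrite('pics/w13c.png',cv2.resize(c[260:370,280:400],None,fx=5,fy=5,interpolation=cv2.INTER_CUBIC))
print(px(m,[(517,-276,80),(517,-276,0)]))
"
```

```text
[ 516.9 -277.3   80. ]
[[313.8 235.5]
 [314.2 207.8]]
```

View pics/w13c.png

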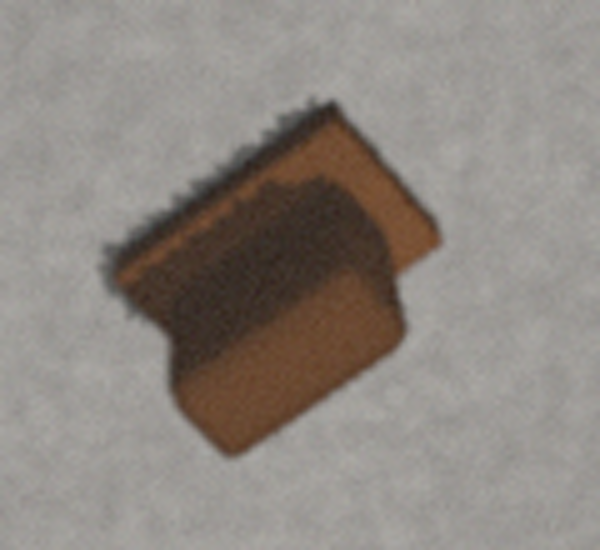

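```bash
python3 -c "
from h import *
import pickle
m=pickle.load(open('m13.pkl','rb'))
q=lambda u,v:(280+u/5-.4,260+v/5-.4)
A,B,C=[w(m,q(*p),12) for p in ((115,280),(338,118),(442,240))]
print(A,B,C,'ctr',(A+C)/2, np.degrees(np.arctan2(*(B-A)[[1,0]])),np.linalg.norm(B-A),np.degrees(np.arctan2(*(C-B)[[1,0]])),np.linalg.norm(C-B))
D,E=[w(m,q(*p),50) for p in ((232,457),(405,325))]
print(D,E,np.degrees(np.arctan2(*(E-D)[[1,0]])),np.linalg.norm(E-D))
"
python3 -m jog '[[[-0.001,-0.002,-0.03],[0,0,0],1],[[-0.001,-0.002,-0.06],[0,0,0],1],[[-0.001,-0.002,-0.085],[0,0,0],1],[[-0.001,-0.002,-0.1],[0,0,0],1],[[-0.001,-0.002,-0.1],[0,0,0],1]]'
python3 -c "
from h import *
s,R=st()
a=vision.snapshot('wrist')[:,:,::-1];cv2.imwrite('pics/w14.png',a)
"
```

```text
[ 608.9 -319.9   12. ] [ 590.8 -269.9   12. ] [ 621.3 -259.2   12. ] ctr [ 615.1  -289.55   12.  ] 109.90025599873024 53.175276209907935 19.331874054883347 32.32243802685682
[ 628.1 -304.1   50. ] [ 613.  -268.3   50. ] 112.86941932902326 38.85421470059588
time: 11.47
tool_pos: [514.4, -273.2, 56.9]
tcp_rot: [74.8, 89.6, 145.7]
ft_force: [-0.8, 0.3, -0.7]
finger_gap: 85.6
t 11.4667 tcp [ 514.4 -273.2   56.9] jaw deg 70.9 x [-0.006  0.004 -1.   ] gap 85.6 F [-0.8  0.3 -0.7] q [ -33.   12.   96.    0.   72. -104.]
```

View pics/w14.png

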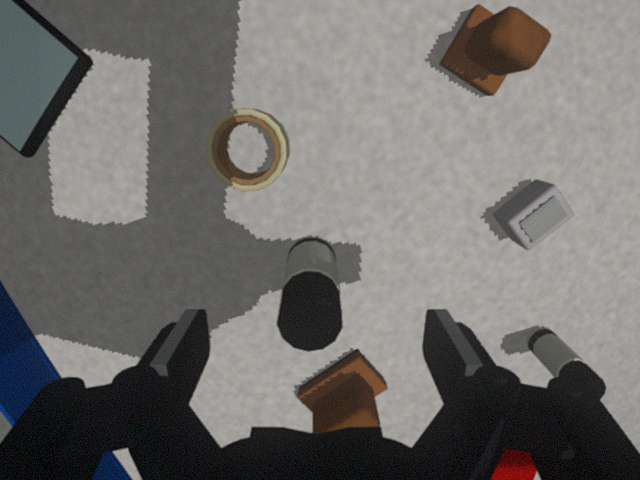

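```bash

python3 -m jog '[[[0.001,-0.002,-0.015],[0,0,0],1],[[0.001,-0.002,-0.03],[0,0,0],1],[[0.001,-0.002,-0.037],[0,0,0],1],[[0.001,-0.002,-0.037],[0,0,0],1],[[0.001,-0.002,-0.037],[0,0,0],0.2]]' 40
python3 -m jog '[[[0,0,0],[0,0,0],-0.1],[[0,0,0],[0,0,0],-0.6],[[0,0,0],[0,0,0],-0.6],[[0,0,0],[0,0,0],-0.6],[[0,0,0],[0,0,0],-0.6]]' 40
python3 -m jog '[[[0,0,0],[0,0,0],-0.6],[[0,0,0],[0,0,0],-0.6],[[0,0,0.01],[0,0,0],-0.6],[[0,0,0.03],[0,0,0],-0.6],[[0,0,0.03],[0,0,0],-0.6]]' 40
python3 -c "
from h import *
s,R=st()
a=vision.snapshot('wrist')[:,:,::-1];cv2.imwrite('pics/w15.png',a)
a=vision.snapshot('side')[:,:,::-1];cv2.imwrite('pics/s15.png',cv2.resize(a[240:440,360:560],None,fx=3,fy=3))
"
```

```text
time: 11.93
tool_pos: [518.4, -278.4, 25.5]
tcp_rot: [-99.2, 90.0, -28.4]
ft_force: [0.5, 0.6, -0.2]
finger_gap: 75.5
time: 12.35
tool_pos: [518.4, -278.9, 25.4]
tcp_rot: [-94.9, 89.9, -24.1]
ft_force: [-0.7, 0.6, 4.7]
finger_gap: 28.2
time: 12.77
tool_pos: [519.6, -279.9, 58.4]
tcp_rot: [-105.5, 89.7, -34.7]
ft_force: [1.2, -1.4, 0.9]
finger_gap: 27.8
t 12.7667 tcp [ 519.6 -279.9   58.4] jaw deg 70.8 x [ 0.004 -0.003 -1.   ] gap 27.8 F [ 1.2 -1.4  0.9] q [ -33.   13.   96.   -0.   71. -104.]
```

View pics/w15.png

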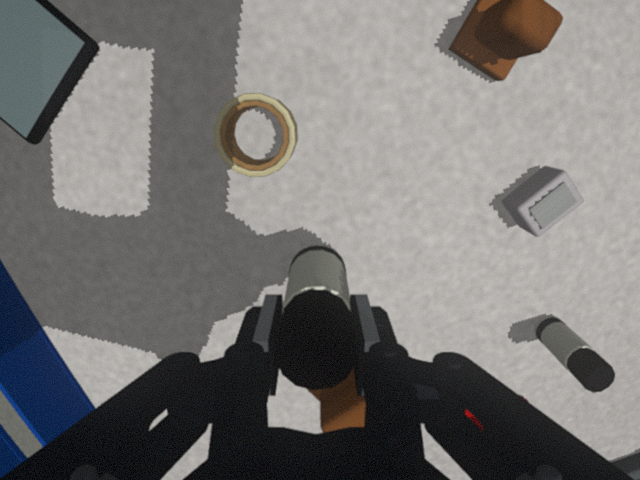

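View pics/s15.png

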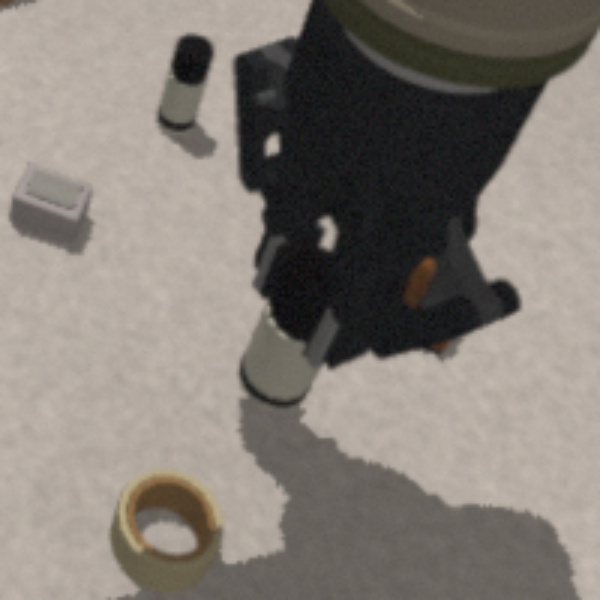

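```bash

python3 -m jog '[[[0,0,0.035],[0,0,0],-0.6],[[0,0.02,0.06],[0,0,0],-0.6],[[-0.001,0.06,0.06],[0,0,0],-0.6],[[-0.002,0.1,0.06],[0,0,0],-0.6],[[-0.004,0.14,0.06],[0,0,0],-0.6]]'
python3 -m jog '[[[-0.001,0.04,0],[0,0,0],-0.6],[[-0.002,0.08,0],[0,0,0],-0.6],[[-0.003,0.12,0],[0,0,0],-0.6],[[-0.005,0.16,0],[0,0,0],-0.6],[[-0.006,0.2,0],[0,0,0],-0.6]]'
python3 -m jog '[[[-0.001,0.035,0],[0,0,0],-0.6],[[-0.002,0.065,0],[0,0,0],-0.6],[[-0.003,0.085,0],[0,0,0],-0.6],[[-0.004,0.097,0],[0,0,0],-0.6],[[-0.004,0.097,0],[0,0,0],-0.6]]'
python3 -m jog '[[[0,0,0],[0,0,0],-0.6],[[0,0,0],[0,0,0],-0.6]]'
python3 -c "
from h import *
import pickle
s,R=st();pickle.dump((vision.camera_model('wrist'),s['tool_pos']),open('m16.pkl','wb'))
a=vision.snapshot('wrist')[:,:,::-1];cv2.imwrite('pics/w16.png',a)
a=vision.snapshot('side')[:,:,::-1];cv2.imwrite('pics/s16.png',cv2.resize(a[130:280,150:350],None,fx=3.5,fy=3.5))
"
```

```text
time: 13.28
tool_pos: [513.3, -137.5, 114.1]
tcp_rot: [41.4, 90.0, 112.2]
ft_force: [0.8, 1.5, -0.7]
finger_gap: 28.4
time: 13.7
tool_pos: [506.6, 63.2, 113.5]
tcp_rot: [114.3, 89.9, -174.9]
ft_force: [0.1, 0.0, -0.7]
finger_gap: 28.5
time: 14.12
tool_pos: [502.8, 160.3, 113.5]
tcp_rot: [101.8, 89.9, 172.8]
ft_force: [0.8, 1.3, -0.9]
finger_gap: 28.3
time: 14.28
tool_pos: [503.7, 157.3, 114.0]
tcp_rot: [153.5, 89.9, -135.7]
ft_force: [0.2, 0.3, -0.4]
finger_gap: 27.7
t 14.2833 tcp [503.7 157.3 114. ] jaw deg 70.8 x [-0.001 -0.001 -1.   ] gap 27.7 F [ 0.2  0.3 -0.4] q [ 12.   0. 103.  -0.  77. -59.]
```

View pics/w16.png

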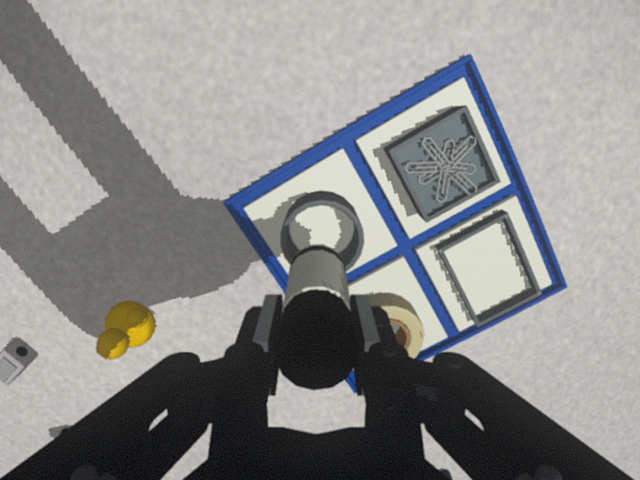

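View pics/s16.png

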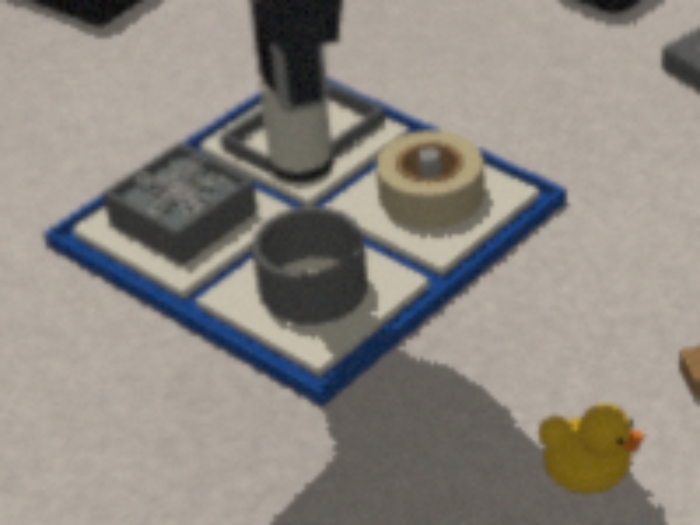

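```bash
python3 -c "
from h import *
import pickle
m,t=pickle.load(open('m16.pkl','rb'))
q=lambda u,v:(150+u/3.5-.36,130+v/3.5-.36)
print('glue bottom side',w('side',q(300,164),89),'well rim side',w('side',q(311,237),43))
print('wrist glue bottom',w(m,(318,264),89),'well rim',w(m,(321,232),43))
"
```

```text
glue bottom side [505.6 161.9  89. ] well rim side [507.  162.1  43. ]
wrist glue bottom [501.7 158.7  89. ] well rim [498.8 162.   43. ]
```

```bash

python3 -m jog '[[[0,0.002,-0.015],[0,0,0],-0.6],[[0,0.002,-0.03],[0,0,0],-0.6],[[0,0.002,-0.036],[0,0,0],-0.6],[[0,0.002,-0.036],[0,0,0],-0.6],[[0,0.002,-0.036],[0,0,0],-0.6]]'
python3 -c "
from h import *
s,R=st()
a=vision.snapshot('wrist')[:,:,::-1];cv2.imwrite('pics/w17.png',a)
a=vision.snapshot('side')[:,:,::-1];cv2.imwrite('pics/s17.png',cv2.resize(a[130:280,150:350],None,fx=3.5,fy=3.5))
"
```

```text
time: 14.8
tool_pos: [503.6, 159.7, 78.4]
tcp_rot: [126.7, 90.0, -162.6]
ft_force: [1.0, -0.4, -0.7]
finger_gap: 28.1
t 14.8 tcp [503.6 159.7  78.4] jaw deg 70.8 x [-0.001 -0.    -1.   ] gap 28.1 F [ 1.  -0.4 -0.7] q [ 12.   2. 105.  -0.  73. -59.]
```

View pics/w17.png

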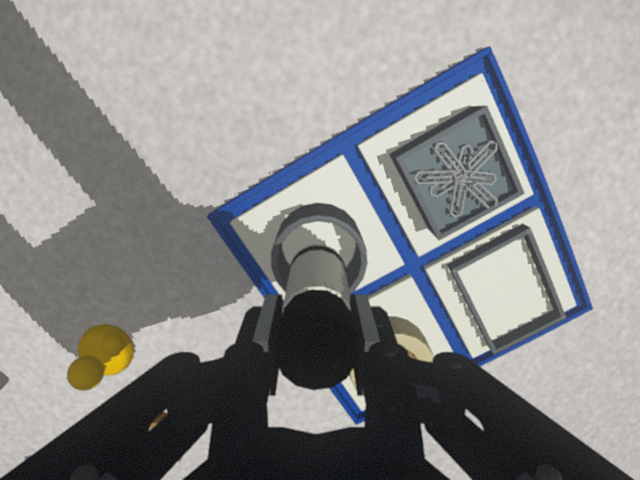

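View pics/s17.png

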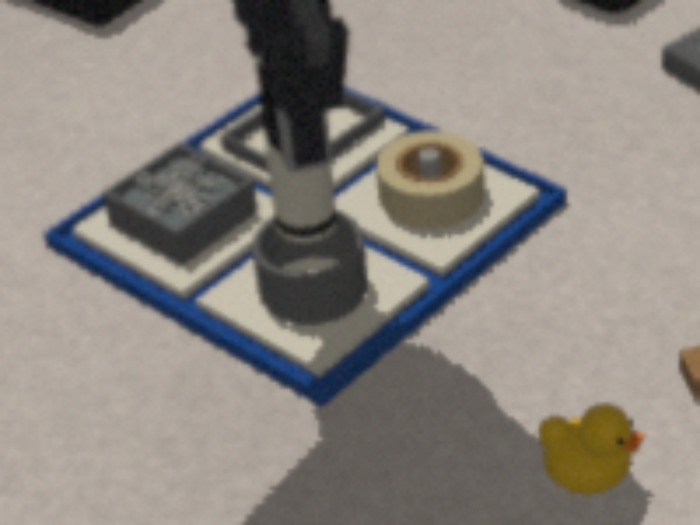

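```bash

python3 -m jog '[[[0,0,-0.006],[0,0,0],-0.6],[[0,0,-0.014],[0,0,0],-0.6],[[0,0,-0.022],[0,0,0],-0.6],[[0,0,-0.03],[0,0,0],-0.6],[[0,0,-0.036],[0,0,0],-0.6]]'
python3 -m jog '[[[0,0,-0.002],[0,0,0],-0.6],[[0,0,-0.003],[0,0,0],-0.6],[[0,0,-0.003],[0,0,0],-0.6]]'
python3 -c "
from h import *
s,R=st()
a=vision.snapshot('side')[:,:,::-1];cv2.imwrite('pics/s18.png',cv2.resize(a[130:280,150:350],None,fx=3.5,fy=3.5))
"
```

```text
time: 15.32
tool_pos: [503.0, 160.3, 40.9]
tcp_rot: [120.7, 89.9, -168.5]
ft_force: [-1.1, -0.8, -0.6]
finger_gap: 28.3
time: 15.57
tool_pos: [503.6, 160.4, 39.1]
tcp_rot: [122.1, 90.0, -167.1]
ft_force: [0.6, 0.4, -0.0]
finger_gap: 28.0
t 15.5667 tcp [503.6 160.4  39.1] jaw deg 70.8 x [-0.001 -0.    -1.   ] gap 28.0 F [ 0.6  0.4 -0. ] q [ 12.   5. 106.  -0.  69. -59.]
```

View pics/s18.png

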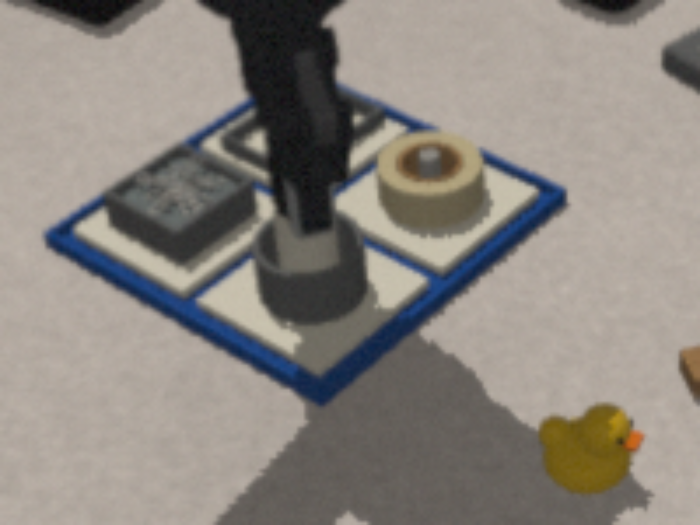

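Inside the well now; I'll lower to contact in small steps.

```bash

python3 -m jog '[[[0,0,-0.001],[0,0,0],-0.6],[[0,0,-0.002],[0,0,0],-0.6],[[0,0,-0.002],[0,0,0],-0.6]]'
python3 -m jog '[[[0,0,-0.001],[0,0,0],-0.6],[[0,0,-0.002],[0,0,0],-0.6],[[0,0,-0.002],[0,0,0],-0.6]]'
```

```text
time: 15.87
tool_pos: [503.9, 160.4, 37.6]
tcp_rot: [-62.5, 90.0, 8.3]
ft_force: [-0.4, 0.1, -1.1]
finger_gap: 28.1
time: 16.12
tool_pos: [504.3, 160.5, 36.4]
tcp_rot: [-64.8, 89.9, 6.0]
ft_force: [-2.7, 0.2, 6.0]
finger_gap: 28.1
```

```bash

python3 -m jog '[[[0,0,0],[0,0,0],0.2],[[0,0,0],[0,0,0],0.2],[[0,0,0],[0,0,0],0.2],[[0,0,0],[0,0,0],0.2]]'
python3 -m jog '[[[0,0,0.01],[0,0,0],0.2],[[0,0,0.03],[0,0,0],0.2],[[0,0,0.06],[0,0,0],0.2],[[0,0,0.1],[0,0,0],0.2],[[0,0,0.13],[0,0,0],0.2]]'
python3 -c "
from h import *
s,R=st()
a=vision.snapshot('side')[:,:,::-1];cv2.imwrite('pics/s19.png',cv2.resize(a[130:280,150:350],None,fx=3.5,fy=3.5))
"
```

```text
time: 16.45
tool_pos: [503.7, 160.3, 35.3]
tcp_rot: [121.8, 90.0, -167.4]
ft_force: [-0.2, 0.6, 0.5]
finger_gap: 51.1
time: 16.87
tool_pos: [504.0, 160.5, 168.7]
tcp_rot: [-58.9, 89.9, 11.9]
ft_force: [0.8, 0.2, 0.3]
finger_gap: 51.4
t 16.8667 tcp [504.  160.5 168.7] jaw deg 70.8 x [ 0.001  0.    -1.   ] gap 51.4 F [0.8 0.2 0.3] q [ 12.  -2. 100.  -0.  83. -59.]
```

View pics/s19.png

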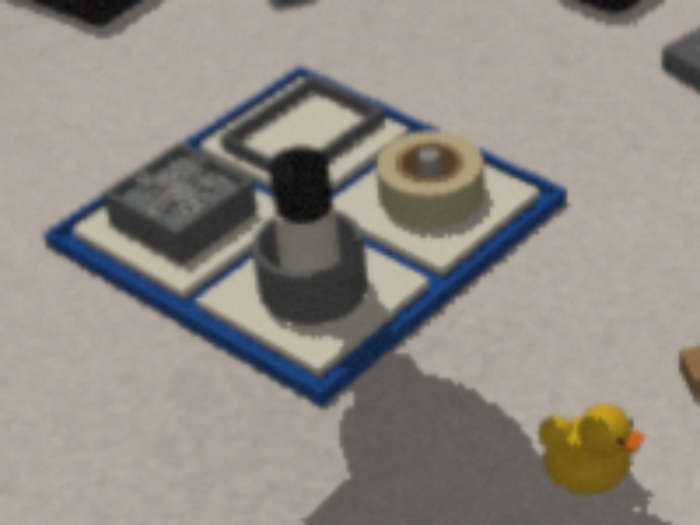

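```bash

python3 -m jog '[[[0.009,-0.035,0],[0,0,-0.12],0.2],[[0.018,-0.075,0],[0,0,-0.24],0.2],[[0.027,-0.115,0],[0,0,-0.36],0.2],[[0.037,-0.155,0],[0,0,-0.48],0.2],[[0.046,-0.19,0],[0,0,-0.6],0.2]]'
python3 -m jog '[[[0.009,-0.035,0],[0,0,-0.12],0.2],[[0.018,-0.075,0],[0,0,-0.24],0.2],[[0.027,-0.115,0],[0,0,-0.269],0.2],[[0.037,-0.155,0],[0,0,-0.269],0.2],[[0.046,-0.19,0],[0,0,-0.269],0.2]]'
python3 -m jog '[[[0.009,-0.035,-0.02],[0,0,0],0.2],[[0.017,-0.069,-0.03],[0,0,0],0.2],[[0.017,-0.069,-0.03],[0,0,0],0.2],[[0.017,-0.069,-0.03],[0,0,0],0.2],[[0.017,-0.069,-0.03],[0,0,0],0.2]]'
python3 -c "
from h import *
import pickle
s,R=st();pickle.dump((vision.camera_model('wrist'),s['tool_pos']),open('m20.pkl','wb'))
a=vision.snapshot('wrist')[:,:,::-1];cv2.imwrite('pics/w20.png',a)
cv2.imwrite('pics/w20c.png',cv2.resize(a[180:330,240:400],None,fx=4,fy=4,interpolation=cv2.INTER_CUBIC))
"
```

```text
time: 17.33
tool_pos: [550.0, -32.0, 166.2]
tcp_rot: [-65.3, 89.9, -29.2]
ft_force: [0.5, 0.0, 0.9]
finger_gap: 51.4
time: 17.75
tool_pos: [595.9, -222.3, 166.0]
tcp_rot: [-67.7, 90.0, -46.8]
ft_force: [0.0, -0.5, 0.1]
finger_gap: 51.2
time: 18.17
tool_pos: [612.7, -288.4, 135.6]
tcp_rot: [91.9, 90.0, 112.9]
ft_force: [0.0, -0.3, 1.3]
finger_gap: 51.4
t 18.1667 tcp [ 612.7 -288.4  135.6] jaw deg 21.0 x [-0.     0.001 -1.   ] gap 51.4 F [ 0.  -0.3  1.3] q [-30.  22.  76.   0.  82. -51.]
```

View pics/w20.png

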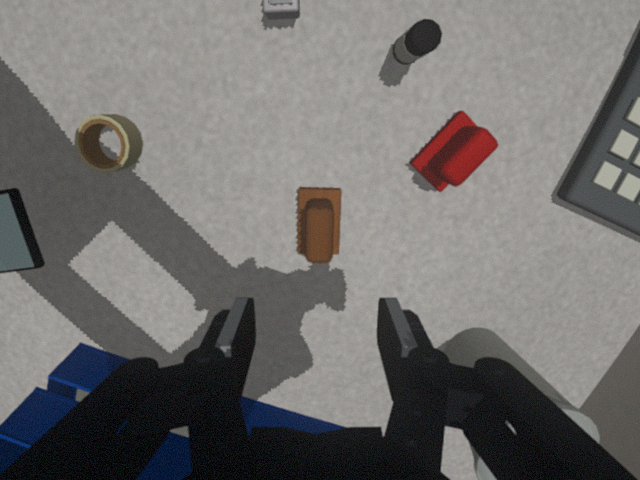

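View pics/w20c.png

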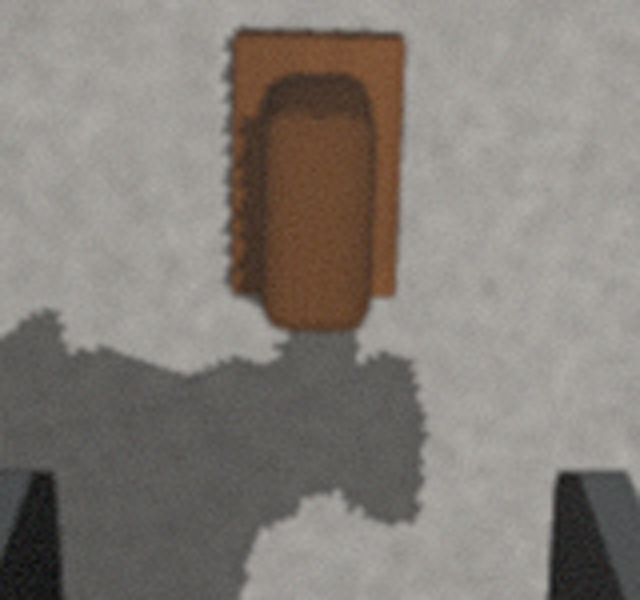

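```bash
python3 -c "
from h import *
import pickle
m,t=pickle.load(open('m20.pkl','rb'))
q=lambda u,v:(240+u/4-.4,180+v/4-.4)
c=[w(m,q(*p),12) for p in ((234,36),(404,36),(396,296),(232,296))];print(np.mean(c,0),c)
g=[w(m,q(*p),50) for p in ((320,328),(320,112))];print('grip',np.mean(g,0),g); print(t)
"
```

```text
[ 615.825 -289.275   12.   ] [array([ 591.3, -270. ,   12. ]), array([ 622. , -258.3,   12. ]), array([ 640.6, -308.4,   12. ]), array([ 609.4, -320.4,   12. ])]
grip [ 615.7 -288.1   50. ] [array([ 622.8, -306.5,   50. ]), array([ 608.6, -269.7,   50. ])]
[ 612.68656673 -288.37185416  135.55344203]
```

```bash

python3 -m jog '[[[0.002,0,-0.03],[0,0,0],0.2],[[0.002,0,-0.06],[0,0,0],0.2],[[0.002,0,-0.08],[0,0,0],0.2],[[0.002,0,-0.085],[0,0,0],0.2],[[0.002,0,-0.085],[0,0,0],0.2]]'
python3 -m jog '[[[0.001,0,-0.015],[0,0,0],0.2],[[0.001,0,-0.03],[0,0,0],0.2],[[0.001,0,-0.045],[0,0,0],0.2],[[0.001,0,-0.05],[0,0,0],0.2],[[0.001,0,-0.05],[0,0,0],0.2]]'
python3 -c "
from h import *
s,R=st()
a=vision.snapshot('wrist')[:,:,::-1];cv2.imwrite('pics/w21.png',a)
a=vision.snapshot('side')[:,:,::-1];cv2.imwrite('pics/s21.png',cv2.resize(a[240:400,400:560],None,fx=3.5,fy=3.5))
"
```

```text
time: 18.63
tool_pos: [613.9, -286.6, 49.4]
tcp_rot: [126.3, 89.8, 147.4]
ft_force: [-0.9, -0.3, -0.7]
finger_gap: 51.6
time: 19.05
tool_pos: [613.9, -287.6, -2.5]
tcp_rot: [129.0, 89.7, 150.0]
ft_force: [-0.3, 0.7, -0.7]
finger_gap: 51.4
t 19.05 tcp [ 613.9 -287.6   -2.5] jaw deg 21.0 x [-0.004  0.002 -1.   ] gap 51.4 F [-0.3  0.7 -0.7] q [-29.  30.  81.   0.  69. -50.]
```

View pics/w21.png

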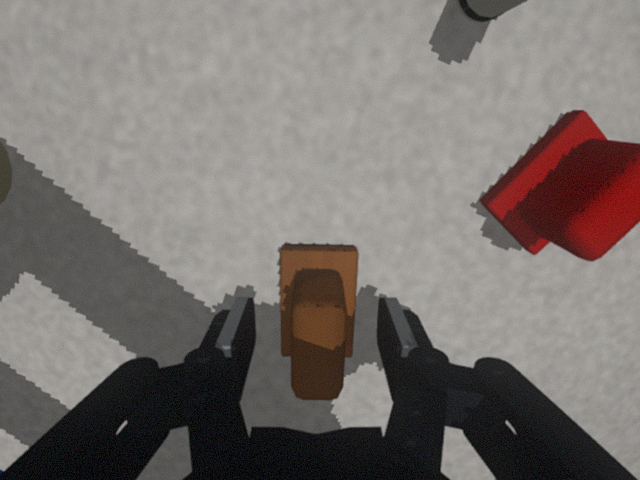

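View pics/s21.png

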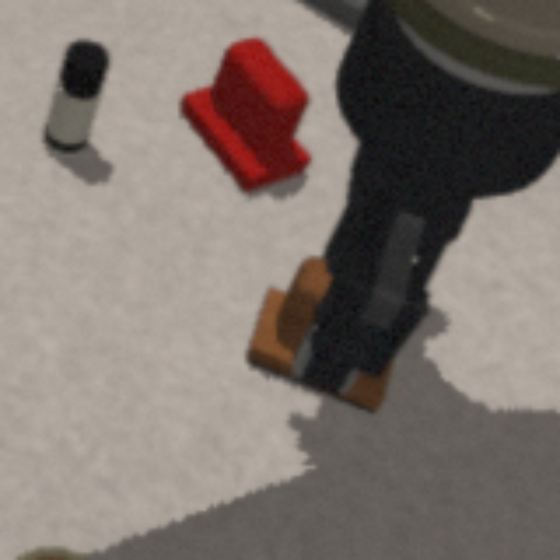

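```bash

python3 -m jog '[[[0,0,0.001],[0,0,0],-0.3],[[0,0,0.001],[0,0,0],-0.8],[[0,0,0.001],[0,0,0],-0.8],[[0,0,0.001],[0,0,0],-0.8],[[0,0,0.001],[0,0,0],-0.8]]' 50
python3 -m jog '[[[0,0,0],[0,0,0],-0.8],[[0,0,0],[0,0,0],-0.8],[[0,0,0.02],[0,0,0],-0.8],[[0,0,0.05],[0,0,0],-0.8],[[0,0,0.08],[0,0,0],-0.8]]'
python3 -c "
from h import *
s,R=st()
a=vision.snapshot('wrist')[:,:,::-1];cv2.imwrite('pics/w22.png',a)
a=vision.snapshot('side')[:,:,::-1];cv2.imwrite('pics/s22.png',cv2.resize(a[200:400,400:600],None,fx=3,fy=3))
"
```

```text
time: 19.57
tool_pos: [616.5, -289.1, 2.7]
tcp_rot: [-51.9, 89.9, -30.8]
ft_force: [-0.5, 0.1, 4.9]
finger_gap: 18.8
time: 19.98
tool_pos: [614.2, -287.7, 80.3]
tcp_rot: [128.5, 89.8, 149.5]
ft_force: [-0.0, -0.5, 0.2]
finger_gap: 19.1
t 19.9833 tcp [ 614.2 -287.7   80.3] jaw deg 21.0 x [-0.004  0.002 -1.   ] gap 19.1 F [-0.  -0.5  0.2] q [-29.  25.  79.   0.  77. -50.]
```

View pics/w22.png

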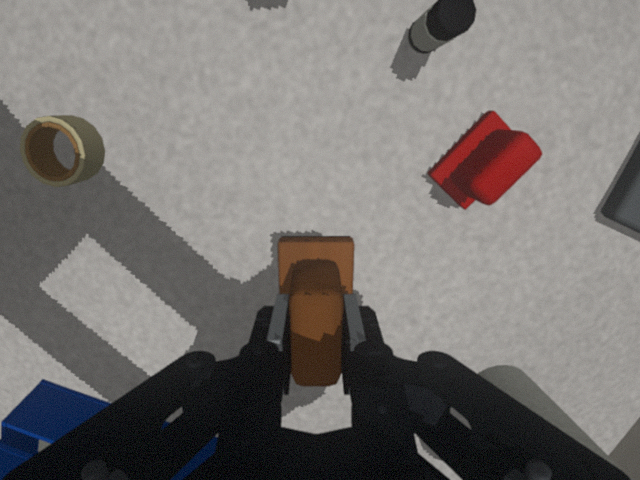

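View pics/s22.png

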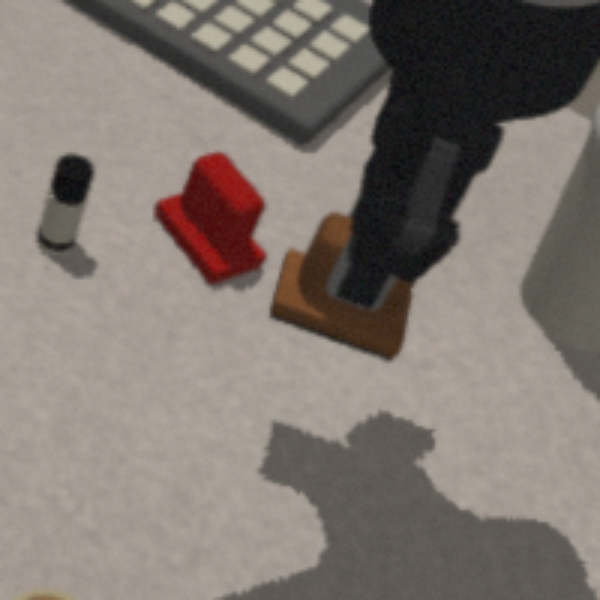

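```bash

python3 -m jog '[[[-0.002,0.02,0.03],[0,0,0.12],-0.8],[[-0.005,0.06,0.035],[0,0,0.24],-0.8],[[-0.008,0.1,0.035],[0,0,0.36],-0.8],[[-0.01,0.14,0.035],[0,0,0.48],-0.8],[[-0.012,0.18,0.035],[0,0,0.6],-0.8]]'
python3 -m jog '[[[-0.003,0.04,0],[0,0,0.12],-0.8],[[-0.005,0.08,0],[0,0,0.24],-0.8],[[-0.008,0.12,0],[0,0,0.36],-0.8],[[-0.011,0.16,0],[0,0,0.48],-0.8],[[-0.014,0.2,0],[0,0,0.6],-0.8]]'
python3 -m jog '[[[-0.003,0.04,0],[0,0,0.12],-0.8],[[-0.005,0.08,0],[0,0,0.203],-0.8],[[-0.008,0.12,0],[0,0,0.203],-0.8],[[-0.011,0.15,0],[0,0,0.203],-0.8],[[-0.012,0.17,0],[0,0,0.203],-0.8]]'
python3 -m jog '[[[0,0.004,0],[0,0,0],-0.8],[[0,0.008,0],[0,0,0],-0.8],[[0,0.008,0],[0,0,0],-0.8],[[0,0.008,0],[0,0,0],-0.8]]'
python3 -c "
from h import *
import pickle
s,R=st();pickle.dump((vision.camera_model('wrist'),s['tool_pos'],R),open('m23.pkl','wb'))
a=vision.snapshot('wrist')[:,:,::-1];cv2.imwrite('pics/w23.png',a)
a=vision.snapshot('side')[:,:,::-1];cv2.imwrite('pics/s23.png',cv2.resize(a[90:260,130:330],None,fx=3.5,fy=3.5))
"
```

```text
time: 20.5
tool_pos: [603.1, -107.0, 116.0]
tcp_rot: [88.6, 90.0, 144.3]
ft_force: [0.9, -0.8, -0.2]
finger_gap: 19.0
time: 20.92
tool_pos: [588.9, 93.3, 115.9]
tcp_rot: [91.8, 90.0, -178.1]
ft_force: [1.8, -0.1, -0.5]
finger_gap: 19.0
time: 21.33
tool_pos: [576.3, 264.8, 115.6]
tcp_rot: [54.1, 89.9, 155.6]
ft_force: [-0.6, -0.0, -0.2]
finger_gap: 18.8
time: 21.67
tool_pos: [577.8, 268.3, 116.1]
tcp_rot: [128.0, 90.0, -130.7]
ft_force: [-0.3, -0.9, -1.1]
finger_gap: 19.1
t 21.6667 tcp [577.8 268.3 116.1] jaw deg 101.4 x [-0.001 -0.001 -1.   ] gap 19.1 F [-0.3 -0.9 -1.1] q [ 20.  16.  85.  -0.  79. -81.]
```

View pics/w23.png

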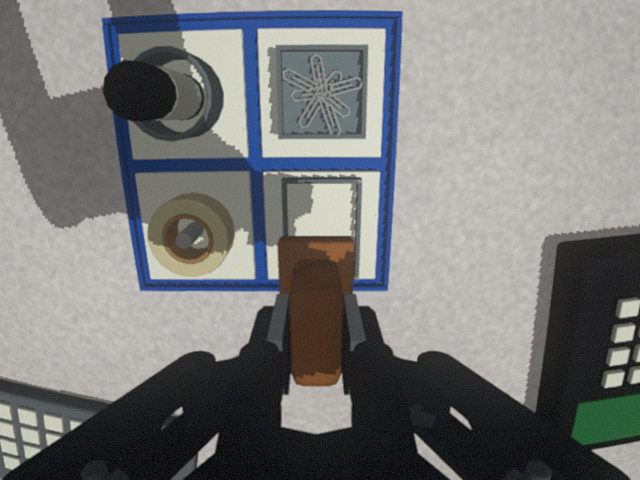

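View pics/s23.png

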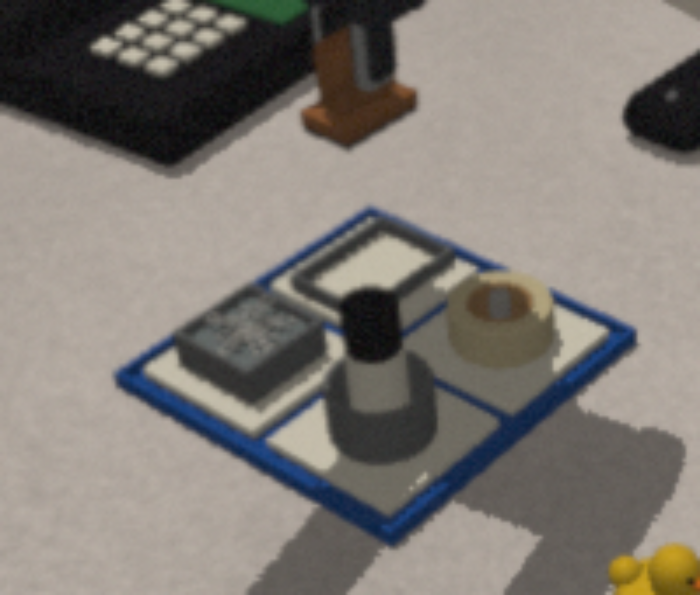

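```bash

python3 -m jog '[[[-0.001,0.001,-0.025],[0,0,0],-0.8],[[-0.001,0.001,-0.05],[0,0,0],-0.8],[[-0.001,0.001,-0.075],[0,0,0],-0.8],[[-0.001,0.001,-0.085],[0,0,0],-0.8],[[-0.001,0.001,-0.085],[0,0,0],-0.8]]'
python3 -m jog '[[[0,0,0],[0,0,0],-0.8],[[0,0,0],[0,0,0],-0.8]]'
python3 -c "
from h import *
import pickle
s,R=st();pickle.dump((vision.camera_model('wrist'),s['tool_pos'],R),open('m24.pkl','wb'))
a=vision.snapshot('wrist')[:,:,::-1];cv2.imwrite('pics/w24.png',a)
a=vision.snapshot('side')[:,:,::-1];cv2.imwrite('pics/s24.png',cv2.resize(a[110:230,170:310],None,fx=5,fy=5))
"
```

```text
time: 22.18
tool_pos: [574.3, 268.5, 27.9]
tcp_rot: [99.6, 89.6, -159.1]
ft_force: [-0.3, 0.0, -0.5]
finger_gap: 19.2
time: 22.35
tool_pos: [578.2, 270.5, 33.5]
tcp_rot: [-82.3, 89.8, 19.1]
ft_force: [-0.1, 0.4, 0.1]
finger_gap: 19.0
t 22.35 tcp [578.2 270.5  33.5] jaw deg 101.4 x [ 0.003  0.001 -1.   ] gap 19.0 F [-0.1  0.4  0.1] q [ 20.  21.  88.  -0.  71. -81.]
```

View pics/w24.png

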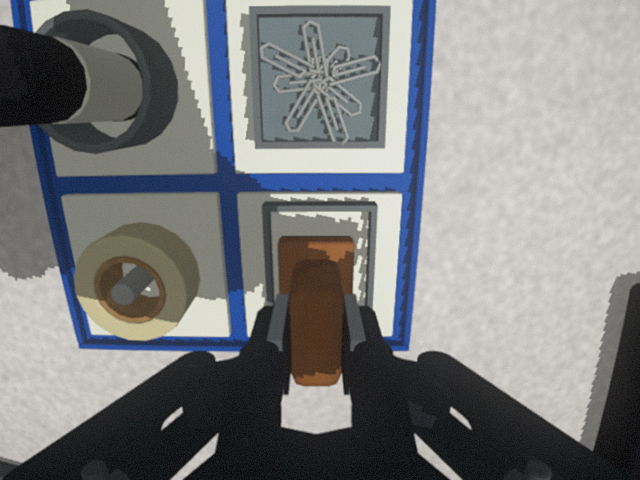

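View pics/s24.png

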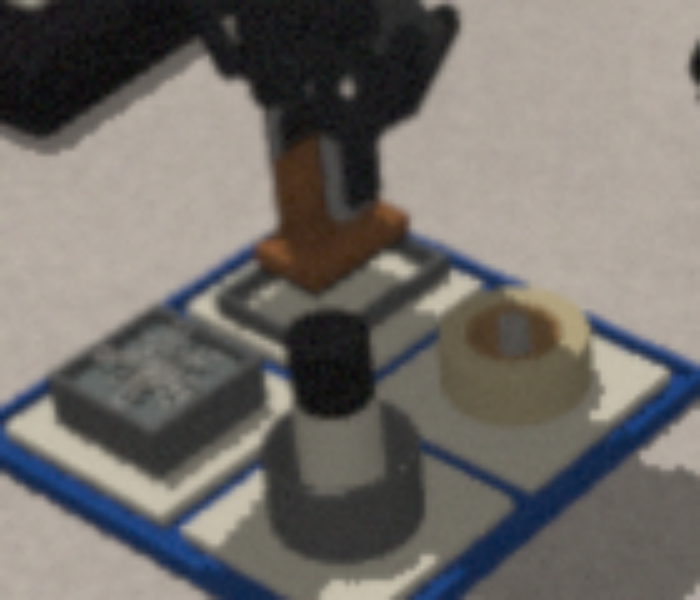

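```bash
python3 -c "
from h import *
import pickle
m,t,R=pickle.load(open('m24.pkl','rb'))
q=lambda u,v:(170+u/5-.4,110+v/5-.4)
th=np.radians(11.4);u=np.array([np.cos(th),np.sin(th)]);v=np.array([-u[1],u[0]])
def loc(P): d=P[:2]-np.array([577,270]);return (d@u).round(1),(d@v).round(1)
for n,p,z in (('stamp front',(317,293),31),('stamp left',(258,260),31),('stamp right',(408,230),31),('pocket left outer',(216,300),21),('pocket right outer',(452,260),21)): print(n,loc(w('side',q(*p),z)))
print('expected stamp ±27 ±17; pocket outer ±38 ±28 ; tcp',loc(t))
for n,p,z in (('stamp far L',(279,237),43),('stamp far R',(355,237),43),('pocket L',(263,202),21),('pocket R',(377,203),21)): print(n,loc(w(m,p,z)))
"
```

```text
stamp front (np.float64(-21.9), np.float64(-12.6))
stamp left (np.float64(-20.2), np.float64(20.8))
stamp right (np.float64(31.0), np.float64(-11.9))
pocket left outer (np.float64(-39.9), np.float64(25.8))
pocket right outer (np.float64(36.5), np.float64(-29.4))
expected stamp ±27 ±17; pocket outer ±38 ±28 ; tcp (np.float64(1.3), np.float64(0.3))
stamp far L (np.float64(-28.0), np.float64(-16.5))
stamp far R (np.float64(-27.9), np.float64(16.4))
pocket L (np.float64(-38.5), np.float64(-25.9))
pocket R (np.float64(-37.9), np.float64(28.9))
```

```bash
python3 -m jog '[[[0,0,0],[0,0,0],-0.8],[[0,0,0],[0,0,0],-0.8]]'
python3 -c "
from h import *
s,R=st();t=s['tool_pos']
a=np.ascontiguousarray(vision.snapshot('side')[:,:,::-1])[120:200,190:290]
img=cv2.resize(a,None,fx=8,fy=7.5,interpolation=cv2.INTER_CUBIC);
th=np.radians(11.4);u=np.array([np.cos(th),np.sin(th)]);v=np.array([-u[1],u[0]])
def box(c,a,b,z,col):
  P=[np.r_[c+sa*a*u+sb*b*v,z] for sa,sb in ((1,1),(1,-1),(-1,-1),(-1,1))]
  cv2.polylines(img,[((px('side',P)-(190,120)+.5)*(8,7.5)).astype(np.int32)],True,col,1)
for zz in (0,12): box(t[:2],27,17,t[2]-2+zz,(0,255,0))
box(np.array([577,270]),38,28,21,(0,0,255))
cv2.imwrite('pics/o25.png',img)
"
```

```text
time: 22.62
tool_pos: [577.6, 270.7, 32.8]
tcp_rot: [-81.1, 89.9, 20.3]
ft_force: [0.3, -0.3, -0.3]
finger_gap: 19.4
t 22.6167 tcp [577.6 270.7  32.8] jaw deg 101.4 x [ 0.002  0.001 -1.   ] gap 19.4 F [ 0.3 -0.3 -0.3] q [ 21.  21.  88.  -0.  70. -81.]
```

View pics/o25.png

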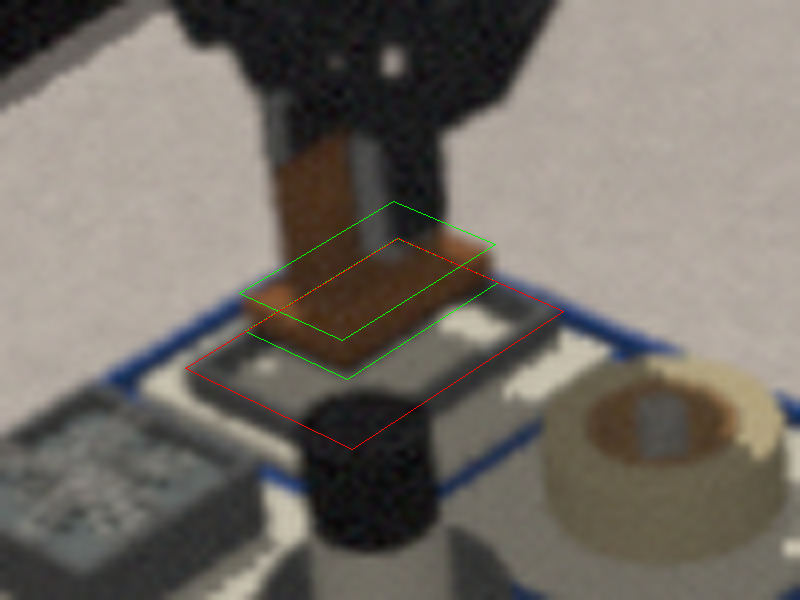

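The overlay matches: stamp over the pocket with all margins positive. Lowering.

```bash

python3 -m jog '[[[-0.001,-0.001,-0.004],[0,0,0],-0.8],[[-0.001,-0.001,-0.008],[0,0,0],-0.8],[[-0.001,-0.001,-0.012],[0,0,0],-0.8],[[-0.001,-0.001,-0.015],[0,0,0],-0.8],[[-0.001,-0.001,-0.015],[0,0,0],-0.8]]'
python3 -m jog '[[[0,0,-0.001],[0,0,0],-0.8],[[0,0,-0.002],[0,0,0],-0.8],[[0,0,-0.002],[0,0,0],-0.8]]'
python3 -c "
from h import *
s,R=st()
a=vision.snapshot('wrist')[:,:,::-1];cv2.imwrite('pics/w26.png',a)
a=vision.snapshot('side')[:,:,::-1];cv2.imwrite('pics/s26.png',cv2.resize(a[110:230,170:310],None,fx=5,fy=5))
"
```

```text
time: 23.08
tool_pos: [574.8, 269.0, 15.0]
tcp_rot: [99.7, 89.9, -158.9]
ft_force: [-1.2, -0.1, -0.1]
finger_gap: 19.0
time: 23.33
tool_pos: [575.8, 269.4, 14.4]
tcp_rot: [91.4, 90.0, -167.2]
ft_force: [-0.4, -0.1, -0.7]
finger_gap: 18.9
t 23.3333 tcp [575.8 269.4  14.4] jaw deg 101.4 x [-0. -0. -1.] gap 18.9 F [-0.4 -0.1 -0.7] q [ 20.  22.  89.   0.  69. -81.]
```

View pics/s26.png

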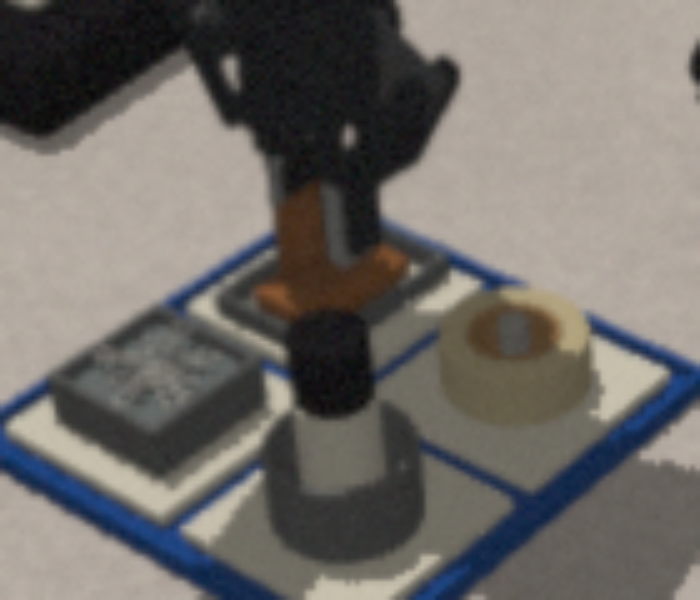

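View pics/w26.png

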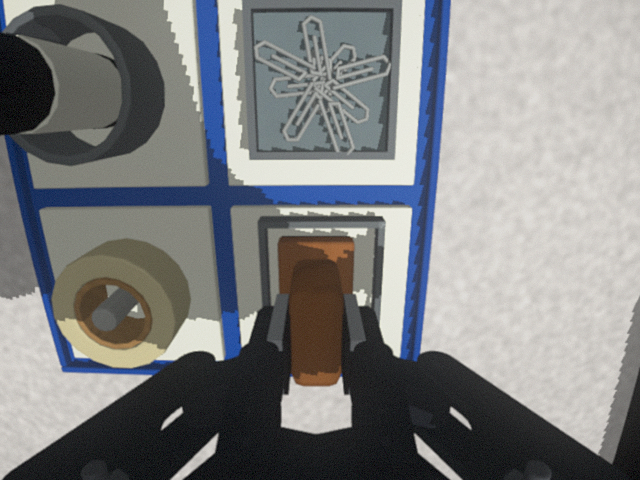

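Inside the walls. Lowering to contact.

```bash

python3 -m jog '[[[0,0,-0.001],[0,0,0],-0.8],[[0,0,-0.002],[0,0,0],-0.8],[[0,0,-0.002],[0,0,0],-0.8]]'
python3 -m jog '[[[0,0,-0.001],[0,0,0],-0.8],[[0,0,-0.0015],[0,0,0],-0.8],[[0,0,-0.0015],[0,0,0],-0.8]]'
```

```text
time: 23.68
tool_pos: [576.1, 269.5, 13.7]
tcp_rot: [-87.1, 90.0, 14.3]
ft_force: [-3.4, -1.1, 7.3]
finger_gap: 19.2
time: 23.93
tool_pos: [576.2, 269.5, 13.7]
tcp_rot: [-94.2, 90.0, 7.2]
ft_force: [-9.9, -5.7, 19.5]
finger_gap: 19.2
```

```bash

python3 -m jog '[[[0,0,0.003],[0,0,0],-0.8],[[0,0,0.003],[0,0,0],-0.1],[[0,0,0.003],[0,0,0],-0.1],[[0,0,0.003],[0,0,0],-0.1],[[0,0,0.003],[0,0,0],-0.1]]'
python3 -m jog '[[[0,0,0.01],[0,0,0],-0.1],[[0,0,0.03],[0,0,0],-0.1],[[0,0,0.06],[0,0,0],-0.1],[[0,0,0.1],[0,0,0],-0.1],[[0,0,0.14],[0,0,0],-0.1]]'
python3 -m jog '[[[-0.03,-0.01,0.02],[0,0,0],-0.1],[[-0.06,-0.01,0.04],[0,0,0],-0.1],[[-0.09,-0.01,0.06],[0,0,0],-0.1],[[-0.12,-0.01,0.06],[0,0,0],-0.1],[[-0.12,-0.01,0.06],[0,0,0],-0.1]]'
python3 -m jog '[[[0,0,0],[0,0,0],-0.1],[[0,0,0],[0,0,0],-0.1],[[0,0,0],[0,0,0],-0.1]]'
python3 -c "
from h import *
s,R=st();print(s['qd'].round(1))
a=vision.snapshot('wrist')[:,:,::-1];cv2.imwrite('pics/w27.png',a)
a=vision.snapshot('side')[:,:,::-1];cv2.imwrite('pics/s27.png',cv2.resize(a[110:230,170:310],None,fx=5,fy=5));cv2.imwrite('pics/s27f.png',a)
"
```

```text
time: 24.35
tool_pos: [575.6, 269.3, 13.6]
tcp_rot: [99.9, 90.0, -158.7]
ft_force: [1.2, 0.1, -0.5]
finger_gap: 38.2
time: 24.77
tool_pos: [574.7, 269.0, 154.8]
tcp_rot: [98.6, 89.9, -160.0]
ft_force: [0.6, 0.8, 0.9]
finger_gap: 38.8
time: 25.18
tool_pos: [452.3, 259.9, 216.1]
tcp_rot: [-39.3, 89.9, 62.2]
ft_force: [-0.7, -0.3, -0.6]
finger_gap: 38.6
time: 25.43
tool_pos: [456.5, 259.3, 214.0]
tcp_rot: [-121.6, 90.0, -20.2]
ft_force: [0.5, -0.0, -1.0]
finger_gap: 38.1
t 25.4333 tcp [456.5 259.3 214. ] jaw deg 101.4 x [ 0. -0. -1.] gap 38.1 F [ 0.5 -0.  -1. ] q [ 24.  -4.  97.  -0.  88. -77.]
[-0.3  0.9 -0.1  0.1  0.1  0.1]
```

View pics/s27.png

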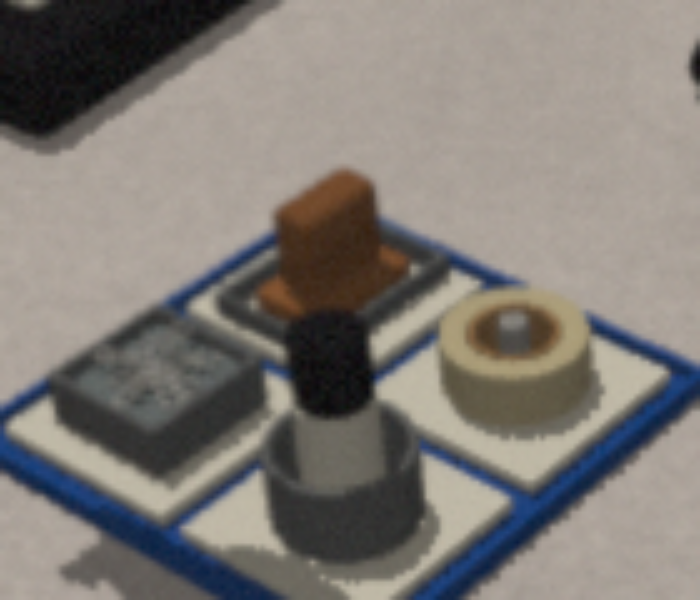

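View pics/w27.png

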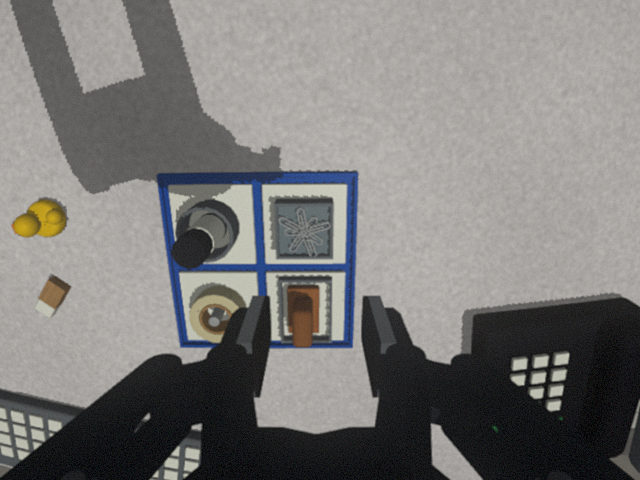

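View pics/s27f.png

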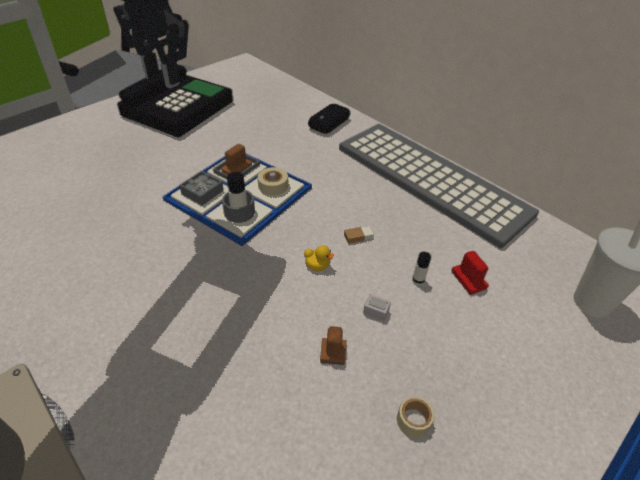

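The three items are seated and upright, the look-alikes sit at their original pixels, and the arm is clear.

```bash
python3 -c "
from bench import order
print(order.hand_in())"
```

```text
the job is handed in; nothing more can be done
None
```

All three items are in the caddy, placed in the order asked and handed in at about 25 s of the 88 s allowed:
- **Full tape roll:** flat over the post.
- **Large glue stick:** upright in the round well.
- **Long brown stamp:** upright in the pocket, long side along the pocket's length.

**Last checks:** each item touched down within about 1 mm of the height expected for the module's floor, at roughly 6 to 20 N. After release, the side and wrist pictures showed all three seated and upright. By eye, the used-up tape, small glue stick, short stamp, red stamp and other small items looked to be where they started. The arm was clear of everything and nearly still.

**What failed or disagreed:**
- **First grasp:** my first try at the tape closed on nothing, just above the roll. The pictures put the fingertips about 20–30 mm behind the TCP, not 8 mm ahead as stated. I used the picture-based offset for the rest of the job.
- **Early wrist picture:** one wrist measurement was about 8 mm off because the arm was still settling. I repeated it with the arm at rest.
- **Stamp over the pocket:** the side and wrist estimates differed by about 6 to 8 mm. A fresh side picture with the expected outlines drawn on it settled it before I lowered the stamp.

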